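# Rebuild the slit-lamp pivot on its service nest

## Task

On the clinic bench, swing the open toggle clamp over centre so that it holds the pivot post's foot down in the service nest, and keep it clamped while you build up the shaft in this order, each part flat on the one before: the ball bearing, every brass spacer that is on the bench (there may be two to four), the thin steel washer, and last the dark flanged collar with its flange down. Then swing the clamp right back open and let go, leaving the post standing in its nest; parts may be knocked about meanwhile, so check them, and leave the other things on the bench where they are.

Things in the scene. Friction and masses are not known exactly. Their poses are not given: they have to be found in the camera images.
- nest: Grey service nest fixed to the bench: plate 128 x 156 x 8 mm with rims 15 mm high that hold the foot of the pivot post. Origin on the bench (z = 0) below the shaft, nominally; y axis along the post's foot, clamp arm at y = -85 mm from the shaft. The plate reaches from y = -108 to +48 mm, x = -64 to +64 mm; two clamp lugs, 44 mm high, carry the hinge.
- seat (a point): Point on the loose pivot post where the shaft's axis meets the top of its foot (18 mm above the bench); z up the shaft. Aluminium foot 60 x 134 x 10 mm (x +-30 mm, y -99 to +35 mm from the shaft), in the nest with 1.5 mm play; steel shaft 16 mm in diameter, 56 mm high above this point, its last 2 mm tapering to 10 mm.
- clamp_hinge (a point): The toggle clamp's hinge axis (along the nest's y axis), 32 mm above the bench, at x = +50 mm, y = -85 mm in the nest frame. This point is fixed; its axes are the nest's.
- clamp_grip (a point): Grip point on the axis of the clamp's black round handle bar (12 mm in diameter) at the end of the steel clamp arm. The bar is parallel to the hinge axis, 100 mm from it, and sticks out 55 mm from the middle of the 12 mm wide arm to the nest's -y side; this point is 37 mm out. Free space for fingers round it, clamp open or shut (the nest does not reach below it).
- clamp_arm (a joint): Clamp arm's angle, rad. 0: level, shut, pad on the foot. 1.95: open, leaning past upright on its stop. In the nest frame the handle bar is at x = 50 - 100 cos(angle), z = 32 + 100 sin(angle) mm. Heavy arm, over centre at upright: let go below about 1.5 it drops shut, beyond about 1.65 it drops open, about 2 N at the handle; no latch, its weight keeps it at either end.
- bearing_center (a point): Steel ball bearing with a black seal, a thick ring: 50 mm outside diameter, 22 mm hole, 14 mm high. Its axis (z) points up at the start; this point is the centre of the ring, half-way up.
- spacer_a_center (a point): Plain brass spacer ring: 38 mm outside diameter, 22 mm hole, 6 mm high. The spacers are alike; two to four are present, the absent ones read None. Its axis (z) points up at the start; this point is the centre of the ring, half-way up.
- spacer_b_center (a point): Brass spacer like the first, may be absent: 38 mm outside, 22 mm hole, 6 mm high. Its axis (z) points up at the start; this point is the centre of the ring, half-way up.
- spacer_c_center (a point): Brass spacer like the first, may be absent: 38 mm outside, 22 mm hole, 6 mm high. Its axis (z) points up at the start; this point is the centre of the ring, half-way up.
- spacer_d_center (a point): Brass spacer like the first, may be absent: 38 mm outside, 22 mm hole, 6 mm high. Its axis (z) points up at the start; this point is the centre of the ring, half-way up.
- washer_center (a point): Plain thin steel washer: 54 mm outside diameter, 22 mm hole, 5 mm high. Its axis (z) points up at the start; this point is the centre of the ring, half-way up.
- collar_center (a point): Dark steel retaining collar: below, a flange 50 mm in diameter and 6 mm high; above it a knurled neck 33 mm in diameter and 18 mm high (24 mm in all); 22 mm hole right through. Lies flange down. Its axis (z) points up at the start; this point is the centre of the ring, half-way up.
- drops: White eye-drop bottle, 26 mm in diameter, 60 mm high, origin at its underside; stands among the parts, leave alone.
- pen: Blue pen, 130 mm long, lying; leave alone.
- driver: Screwdriver, lying near the robot; leave alone.
- mug: White mug, 90 mm high; leave alone.
- jar: White jar, 75 mm high; leave alone.
- ophthalmoscope: Black hand-held ophthalmoscope, lying far out; leave alone.
Mind the look-alikes: they are no part of the job. Of the things shaped like the part that bears bearing_center, the bare steel one is meant. There is more than one size of the nest; the job needs the larger.

How it is judged:
On the way, in this order (a step that is already met when the one before it is completed fails the run):
1. The clamp is shut and presses on the post's foot (value of joint clamp_arm below 0.08 rad and contact force between clamp_arm and post above 1.5 N and horizontal distance between seat and nest below 0.006 m and angle between seat's own z axis and vertical below 0.05 rad), for 0.2 s.
2. The bearing is on the shaft, down on the foot, with the clamp shut (value of joint clamp_arm below 0.08 rad and contact force between clamp_arm and post above 1.5 N and horizontal distance between bearing_center and seat below 0.006 m and angle between bearing_center's own z axis and vertical below 0.12 rad and z of bearing_center in the frame of seat below 0.0105 m), for 0.2 s.
3. Every spacer present is on the shaft above the bearing, with the clamp shut (all of step 2 and horizontal distance between each of spacer_a_center, spacer_b_center, spacer_c_center, spacer_d_center and seat below 0.006 m and angle between each of spacer_a_center, spacer_b_center, spacer_c_center, spacer_d_center's own z axis and vertical below 0.12 rad and z of each of spacer_a_center, spacer_b_center, spacer_c_center, spacer_d_center in the frame of bearing_center above 0.008 m and z of each of spacer_a_center, spacer_b_center, spacer_c_center, spacer_d_center in the frame of seat below 0.0395 m), for 0.2 s.
4. The washer is on the shaft above the spacers, with the clamp shut (value of joint clamp_arm below 0.08 rad and contact force between clamp_arm and post above 1.5 N and horizontal distance between washer_center and seat below 0.006 m and angle between washer_center's own z axis and vertical below 0.12 rad and z of washer_center in the frame of bearing_center above 0.006 m and z of washer_center in the frame of spacer_a_center above 0.004 m and z of washer_center in the frame of spacer_b_center above 0.004 m and z of washer_center in the frame of spacer_c_center above 0.004 m and z of washer_center in the frame of spacer_d_center above 0.004 m), for 0.2 s.
5. The collar is on the shaft, flat on the washer and let go, with the clamp shut (value of joint clamp_arm below 0.08 rad and contact force between clamp_arm and post above 1.5 N and horizontal distance between collar_center and seat below 0.006 m and angle between collar_center's own z axis and vertical below 0.12 rad and z of collar_center in the frame of washer_center between 0.01 and 0.018 m and contact force between collar and the fingers below 0.1 N), for 0.2 s.
At the end, for the whole second after the job is handed in: Clamp open (over 1.6 rad); post in the nest (within 6 mm, upright to 0.05 rad); bearing, all spacers present, washer and collar on the shaft in that order from below, centred within 6 mm, flat within 0.12 rad, bearing down on the foot, collar down on the washer (3 mm); all at rest (value of joint clamp_arm above 1.6 rad and horizontal distance between seat and nest below 0.006 m and angle between seat's own z axis and vertical below 0.05 rad and horizontal distance between each of bearing_center, spacer_a_center, spacer_b_center, spacer_c_center, spacer_d_center, washer_center, collar_center and seat below 0.006 m and angle between each of bearing_center, spacer_a_center, spacer_b_center, spacer_c_center, spacer_d_center, washer_center, collar_center's own z axis and vertical below 0.12 rad and z of bearing_center in the frame of seat below 0.0105 m and z of each of spacer_a_center, spacer_b_center, spacer_c_center, spacer_d_center in the frame of bearing_center above 0.008 m and z of each of spacer_a_center, spacer_b_center, spacer_c_center, spacer_d_center in the frame of seat below 0.0395 m and z of washer_center in the frame of bearing_center above 0.006 m and z of washer_center in the frame of spacer_a_center above 0.004 m and z of washer_center in the frame of spacer_b_center above 0.004 m and z of washer_center in the frame of spacer_c_center above 0.004 m and z of washer_center in the frame of spacer_d_center above 0.004 m and z of collar_center in the frame of washer_center between 0.01 and 0.018 m and linear speed of each of bearing, spacer_a, spacer_b, spacer_c, spacer_d, washer, collar below 0.02 m/s); the robot touches nothing.
It fails at once if The clamp is opened while the bearing is on the shaft and the collar is not yet on it (value of joint clamp_arm above 0.4 rad and horizontal distance between bearing_center and seat below 0.006 m and angle between bearing_center's own z axis and vertical below 0.12 rad and z of bearing_center in the frame of seat below 0.0105 m and not (horizontal distance between collar_center and seat below 0.006 m and angle between collar_center's own z axis and vertical below 0.12 rad and z of collar_center in the frame of washer_center between 0.01 and 0.018 m)).
It fails at once if Another thing on the bench is moved more than 60 mm, or the bottle, mug or jar is tipped over (distance of any of drops, pen, driver, mug, jar, ophthalmoscope from where it was at the start of the episode above 0.06 m or angle between any of drops, mug, jar's own z axis and vertical above 0.6 rad).
Of spacer_a, spacer_b, spacer_c, spacer_d only 2 to 4 are there at a start; the rules pass over those that are not, and their reading is None.
At some moment in a run one of bearing, spacer_a, spacer_b, spacer_c, spacer_d, washer, collar may be knocked a few centimetres aside while the robot is not near it.
It also fails if it takes over 210 s, if anything falls off the work surface, if the arm or the gripper's body presses on something with over 40 N, if the wrist force passes 120 N, or if a joint passes its speed limit or range.

## Robot

A 6-joint arm with a two-finger parallel gripper is mounted at the origin on the work surface. World frame = base frame: x ahead of the robot, y to its left, z up, the work surface at z = 0. Lengths are in m, angles in rad, forces in N, time in s.
With the tool pointing down it reaches from about 0.325 to 0.9 m from the base axis. Payload 6.1 kg.
Tool frame: the origin (TCP) lies on the mounting face of the last link; the fingertips stand 173 mm ahead of it and the grasp point (between the pads) lies 155 mm ahead of it; z points along the fingers, y is the line along which they close (so a half turn about z gives the same grasp; the last joint's range is limited). The gripper opens to 85 mm and grips with 20 to 120 N. Pads are 22 mm wide; open, the fingers measure 114 mm over their backs; the gripper's body (76 mm by 85 mm) begins 54 mm behind the grasp point. The pads swing forward as they close: fully open they stand 13 mm farther back than shut.
Start: joints at [1.062, 0.22, 1.526, -0, 1.395, -0.126], TCP at [0.233, 0.58, 0.405] pointing down, gripper open.
Joint ranges: [-2.98, 2.98], [-0.91, 2.08], [0.09, 2.57], [-1.24, 4.39], [0.2, 2.65], [-2.68, 2.68]. Speed limits (rad/s): [2.57, 2.57, 3.01, 3.14, 3.14, 3.14].

## Interface

Orientations are given as a unit quaternion [x, y, z, w].
In Python, from bench import sense, get_image, sign_off, recognise, regions_of, place_of gives the robot as it stands.
- The arm moves only by the tool step_arm, never from a script. Its argument "motion" is a list that holds one entry, the list of rows, each a list of 5 numbers: the opening, from -1 (shut) to 1 (fully open), then the shift along the tool's x, y, z normalised to -1 to 1, where 1 is 300 mm, then the turn about the tool's z normalised to -1 to 1, where 1 is pi/2 rad. In form: [[[gripper, x, y, z, roll], ...]]. A call has 1 to 8 rows; each row is the pose to reach, as a shift and turn from the pose commanded when the call began, along the tool's axes at that moment; what a row does not reach only later rows make up. A row lasts 1/8 s, in which the tool goes at most 62.5 mm and 10.7 degrees, less where a joint would pass 70% of its speed; a pose out of reach is approached as far as the arm can. A call with a number of a shift or a turn outside -1 to 1 is refused whole. A call with a gripper value outside its range is refused whole. The fingers move at their own pace and stop on an object; "squeeze" is the grip in N (left out, the last holds). Time passes only in rows, so rows that repeat a pose let the fingers close. It gives the time, the measured TCP pose, the force, the opening and the grip force at its end, in the units of the state.
- sense(): the state, without advancing time (a new reading comes with each control period).
- get_image(name): name is "side" or "top" or "wrist"; returns a dict with "image" (400x640x3 uint8, red, green, blue), "fov_y" (degrees; the focal length in pixels is half the picture's height over the tangent of half this angle, whatever the lens; pixels are square), "cx", "cy" (the principal point, pixels), "k1" (the pictures are not rectified: a ray, as slopes to the right and down, at radius r is drawn at 1 + k1 r^2 times it, then the intrinsics apply), "origin" and "rotation" of the camera in the world; the wrist camera has in their place "mount" (4x4, takes a point from camera to tool coordinates, whose origin is the TCP and whose axes are the flange's). Camera axes: x right, y down, z forward; pixel columns grow to the right and rows downward; lengths in m; the calibration is good to about 2 mm. A picture is of the moment at which its call begins: read the wrist's pose just before it. There is no depth.
- sign_off(): hands the job in; it is judged then, once.
Trained networks look in the newest picture that a camera, given by its name, has taken for a name from the list of things; names that differ only in an ending like _2 or _b are one class to them, and where a whole thing is asked for, a point or a joint stands for the part that bears it (a point fixed in the world has none). Each returns a list of dicts, best first, with "conf" (0 to 1); they miss things now and then, are a little off and sometimes report something else, mostly with a low value. They report only what shows in the picture. A call takes as long as a camera call. They do not tell look-alikes from the thing itself.
- recognise(label, camera): "bbox" ([left, top, right, bottom] in pixels, round what is visible of it).
- regions_of(label, camera): "mask" (400x640 bool, what is visible of it) and "bbox" ([left, top, right, bottom] in pixels, round what is visible of it).
- place_of(label, camera): "xy" ([column, row] in pixels: a listed point, or the origin of a listed thing).
The state is a dict: "time": time; "joints": joint angles; "dq": joint speeds; "tau": joint torques, N m; "tcp_pos": TCP position; "orientation": TCP orientation; "ft_force": force on the tool from outside, world axes, zero at the start; "moment": the same for the moment, N m; "grip_width": finger opening in m; "finger_force": force on a finger pad.
Only numpy, scipy, OpenCV 4.12 (cv2) and the standard library are available. Lean on these libraries where they do the work, as an engineer would, in place of code of your own. Each camera call takes 0.05 s, during which the arm holds its last target. There are 200 camera calls.

## Working session

There is one attempt and no reset: what is moved stays moved. The work goes in short steps, Python scripts to look and compute and a tool call to move; the robot and the scene stay as the last step left them, time stands still between calls to the robot, and variables do not carry over. Pictures are saved under pics/ and viewed, at most 14 in all, crops included, and the job is handed in when it is done.

Besides the shell and the picture viewer there is one more tool, called after "Call:" as name(argument=value, ...), one argument or row to a line, values as JSON. step_arm: Moves the arm, as the interface text tells. Its arguments: {"type":"object","properties":{"motion":{"type":"array","items":{"type":"array","items":{"type":"array","items":{"type":"number","minimum":-1,"maximum":1}}}},"squeeze":{"type":"number"}},"required":["motion"]}

```bash
mkdir -p pics
cat > h.py <<'E'
import numpy as np, cv2
from scipy.spatial.transform import Rotation as R
from bench import sense, get_image, sign_off, recognise, regions_of, place_of
def cam(name):
    s=sense(); im=get_image(name)
    if 'mount' in im:
        T=np.eye(4);T[:3,:3]=R.from_quat(s['orientation']).as_matrix();T[:3,3]=s['tcp_pos']
        C=T@np.array(im['mount'])
        im['origin']=C[:3,3];im['rotation']=C[:3,:3]
    return im
def K(im):
    f=200/np.tan(np.radians(im['fov_y'])/2)
    return np.array([[f,0,im['cx']],[0,f,im['cy']],[0,0,1.]]),np.array([im['k1'],0,0,0.])
def ray(im,px):
    k,d=K(im); u=cv2.undistortPoints(np.array([[px]],float),k,d)[0,0]
    return np.array(im['rotation'])@np.array([u[0],u[1],1])
def atz(im,px,z):
    r=ray(im,px);o=np.array(im['origin']);return o+r*(z-o[2])/r[2]
def proj(im,P):
    k,d=K(im);Rm=np.array(im['rotation']).T
    P=np.atleast_2d(np.array(P,float))
    return cv2.projectPoints(P,cv2.Rodrigues(Rm)[0],-Rm@np.array(im['origin']),k,d)[0][:,0]
def save(im,n,box=None,s=1):
    a=im['image'][:,:,::-1]
    if box: a=a[box[1]:box[3],box[0]:box[2]]
    cv2.imwrite('pics/'+n,cv2.resize(a,None,fx=s,fy=s,interpolation=cv2.INTER_CUBIC))
def togoal(g):
    "shift in tool units from the present pose to grasp point g (world)"
    s=sense();M=R.from_quat(s['orientation']).as_matrix()
    return np.round(M.T@(np.array(g)-np.array(s['tcp_pos'])-M[:,2]*.155)/.3,4)
E
python3 - <<'E'
from h import *
print(sense())
Z={'nest':0,'clamp_hinge':.032,'seat':.018,'bearing_center':.007,'spacer_a_center':.003,'washer_center':.0025,'collar_center':.012,'clamp_grip':.125,'drops':0}
for c in ['top','side']:
    im=cam(c); save(im,c+'0.png',s=1.25)
    print(c,np.round(im['origin'],3),im['fov_y'],im['k1'])
    for l,z in Z.items():
        print(l,[(np.round(d['xy']).tolist(),round(d['conf'],2),np.round(atz(im,d['xy'],z)[:2],3).tolist()) for d in place_of(l,c)])
E
```

```text
{'time': 0.0, 'joints': array([ 1.06191618e+00,  2.21203491e-01,  1.52760948e+00,  5.43230301e-06,
        1.39468655e+00, -1.26110750e-01]), 'dq': array([ 0.00099576, -0.00107506, -0.00032871,  0.00038778, -0.00023633,
        0.00191905]), 'tau': array([-1.02197664e-03, -4.96908510e+01, -3.89383900e+01, -2.24549958e-04,
        1.11954077e-02,  5.69422568e-06]), 'tcp_pos': array([0.23330851, 0.57953045, 0.40361381]), 'orientation': array([ 1.90218876e-01,  9.81741244e-01, -9.04943577e-04, -3.00189759e-04]), 'ft_force': array([ 0.261369  , -0.60926181, -0.33505677]), 'moment': array([0.01195873, 0.00671482, 0.02761732]), 'finger_force': 0.0, 'grip_width': 0.08526334657710738}
top [ 0.48  -0.02   1.128] 50.568725805303124 -0.018304758002263274Traceback (most recent call last):
  File "<stdin>", line 8, in <module>
  File "h.py", line 18, in atz
    r=ray(im,px);o=np.array(im['origin']);return o+r*(z-o[2])/r[2]
  File "h.py", line 16, in ray
    return np.array(im['rotation'])@np.array([u[0],u[1],1])
           ~~~~~~~~~~~~~~~~~~~~~~~~^~~~~~~~~~~~~~~~~~~~~~~~
ValueError: matmul: Input operand 1 has a mismatch in its core dimension 0, with gufunc signature (n?,k),(k,m?)->(n?,m?) (size 3 is different from 4)
```

```bash
python3 - <<'E'
s=open('h.py').read()
s=s.replace("""    return im
def K""","""    else: im['rotation']=R.from_quat(im['rotation']).as_matrix()
    return im
def K""")
open('h.py','w').write(s)
E
cat > look.py <<'E'
from h import *
Z={'nest':0,'clamp_hinge':.032,'seat':.018,'bearing_center':.007,'spacer_a_center':.003,'washer_center':.0025,'collar_center':.012,'clamp_grip':.125,'drops':0}
def look(c,labels=Z):
    im=cam(c)
    for l in labels:
        print(l,[(np.round(d['xy']).tolist(),round(d['conf'],2),np.round(atz(im,d['xy'],Z[l])[:2],3).tolist()) for d in place_of(l,c)])
    return im
E
python3 - <<'E'
from look import *
for c in ['top','side']:
    print(c); im=look(c); save(im,c+'0.png',s=1.25); print(im['origin'],im['rotation'])
E
```

```text
top
nest [([364.0, 278.0], 0.92, [0.364, -0.176]), ([307.0, 204.0], 0.8, [0.559, -0.022]), ([355.0, 121.0], 0.53, [0.787, -0.148])]
clamp_hinge [([341.0, 189.0], 0.93, [0.596, -0.11]), ([383.0, 264.0], 0.62, [0.405, -0.22])]
seat [([306.0, 208.0], 0.74, [0.546, -0.021]), ([289.0, 273.0], 0.28, [0.376, 0.023])]
bearing_center [([192.0, 195.0], 0.73, [0.576, 0.282]), ([230.0, 172.0], 0.51, [0.638, 0.185])]
spacer_a_center [([423.0, 195.0], 0.67, [0.588, -0.334]), ([187.0, 244.0], 0.59, [0.447, 0.291])]
washer_center [([240.0, 242.0], 0.81, [0.454, 0.153])]
collar_center [([186.0, 242.0], 0.57, [0.452, 0.29])]
clamp_grip [([394.0, 293.0], 0.55, [0.344, -0.229]), ([367.0, 178.0], 0.53, [0.615, -0.164])]
drops [([209.0, 220.0], 0.65, [0.511, 0.238])]
[ 0.48045277 -0.02019346  1.12779357] [[ 0.01475708 -0.9965536   0.08162815]
 [-0.99941093 -0.01723048 -0.02967989]
 [ 0.0309841  -0.08114208 -0.99622083]]
side
nest [([309.0, 222.0], 0.9, [0.552, -0.023]), ([262.0, 266.0], 0.78, [0.358, -0.173])]
clamp_hinge [([331.0, 226.0], 0.89, [0.593, -0.102]), ([276.0, 270.0], 0.8, [0.383, -0.233])]
se
[... 223 characters left out ...]
.581, -0.346]), ([312.0, 214.0], 0.43, [0.574, 0.007])]
washer_center [([263.0, 194.0], 0.56, [0.458, 0.169])]
collar_center [([252.0, 172.0], 0.49, [0.456, 0.312]), ([263.0, 196.0], 0.37, [0.452, 0.148])]
clamp_grip [([348.0, 208.0], 0.73, [0.616, -0.157]), ([346.0, 190.0], 0.68, [0.648, -0.069]), ([272.0, 185.0], 0.6, [0.452, 0.028]), ([255.0, 281.0], 0.58, [0.299, -0.351])]
drops [([344.0, 189.0], 0.75, [0.731, 0.116]), ([290.0, 170.0], 0.63, [0.596, 0.3]), ([272.0, 182.0], 0.54, [0.509, 0.238]), ([351.0, 338.0], 0.28, [0.487, -0.48])]
[ 0.13292767 -1.12459654  0.87469493] [[ 0.93469667 -0.18024073  0.30635832]
 [-0.35474423 -0.52718093  0.77216371]
 [ 0.02233092 -0.8304177  -0.55669361]]
```

View pics/top0.png

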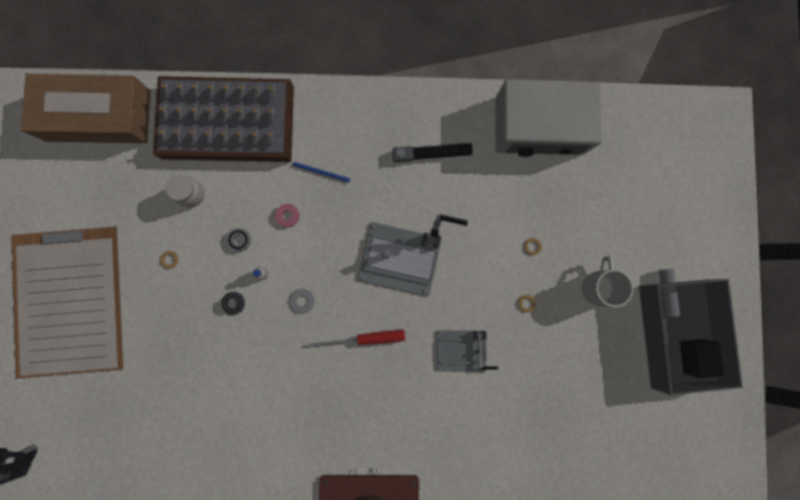

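View pics/side0.png

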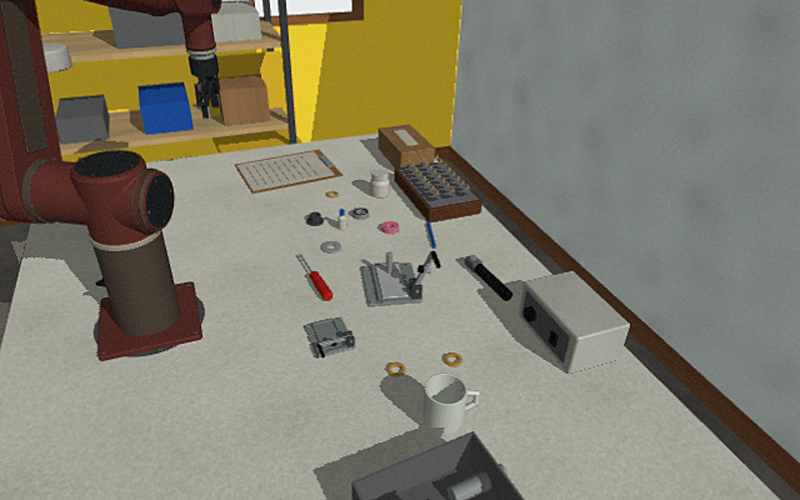

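Candidates (640-px top image):
- **Nests:** the larger is at (320,206), the smaller look-alike at (368,281).
- **Bearing-shaped rings:** the bare steel one at (190,192) is meant, not the pink one at (230,172).
- **Brass spacers:** three, at (135,207), (425,196) and (420,242).
- **Other parts:** washer at (241,240), collar at (186,242), bottle at about (207,218).

I'll go above the larger nest and look from close by.

Call:
step_arm(
  motion=[
    [[1,-1,-1,0,0.42],[1,-1,-1,0,0.42],[1,-1,-1,0,0.42],[1,-1,-1,0,0.42],[1,-1,-1,0,0.42],[1,-1,-1,0,0.42],[1,-1,-1,0,0.42],[1,-1,-1,0,0.42]],
  ],
)

```text
time: 2.1
tcp_pos: [0.4007, 0.1868, 0.405]
orientation: [0.5, 0.866, 0.0, 0.001]
ft_force: [-0.7, 0.6, -0.3]
grip_width: 0.0853
finger_force: 0.0
```

Call:
step_arm(
  motion=[
    [[1,-0.86,-0.12,0,0.42],[1,-0.86,-0.12,0,0.42],[1,-0.86,-0.12,0,0.42],[1,-0.86,-0.12,0,0.42],[1,-0.86,-0.12,0,0.42],[1,-0.86,-0.12,0,0.42],[1,-0.86,-0.12,0,0.42],[1,-0.86,-0.12,0,0.42]],
  ],
)

```text
time: 3.1
tcp_pos: [0.4984, -0.05, 0.4048]
orientation: [0.751, 0.66, 0.0, -0.0]
ft_force: [0.2, 0.6, -0.1]
grip_width: 0.0855
finger_force: 0.0
```

Run:
```python
from look import *
s=sense();print(s['time'],s['tcp_pos'],s['orientation'],s['joints'])
im=look('wrist',['nest','clamp_hinge','seat','clamp_grip']); save(im,'w0.png',s=1.25); print(im['origin'],im['fov_y'],im['rotation'])
```

```text
3.1 [ 0.4983665  -0.04998639  0.40481632] [ 7.51193622e-01  6.60081910e-01  1.19265623e-04 -3.79476121e-05] [-2.57623299e-01 -8.01631104e-02  1.84317034e+00  2.44784652e-04
  1.37851525e+00 -1.28729345e-01]
nest [([226.0, 274.0], 0.91, [0.361, -0.171])]
clamp_hinge [([256.0, 318.0], 0.92, [0.396, -0.217]), ([416.0, 223.0], 0.63, [0.591, -0.121]), ([203.0, 109.0], 0.57, [0.389, 0.027])]
seat [([373.0, 138.0], 0.89, [0.555, -0.025])]
clamp_grip [([207.0, 341.0], 0.79, [0.378, -0.171]), ([414.0, 222.0], 0.69, [0.567, -0.082])]
[0.50712888 0.01917794 0.37402249] 61.459989950779104 [[ 9.91615069e-01 -1.24194966e-01 -3.57094540e-02]
 [-1.29226551e-01 -9.53494785e-01 -2.72301657e-01]
 [-2.30283123e-04  2.74633036e-01 -9.61549085e-01]]
```

View pics/w0.png

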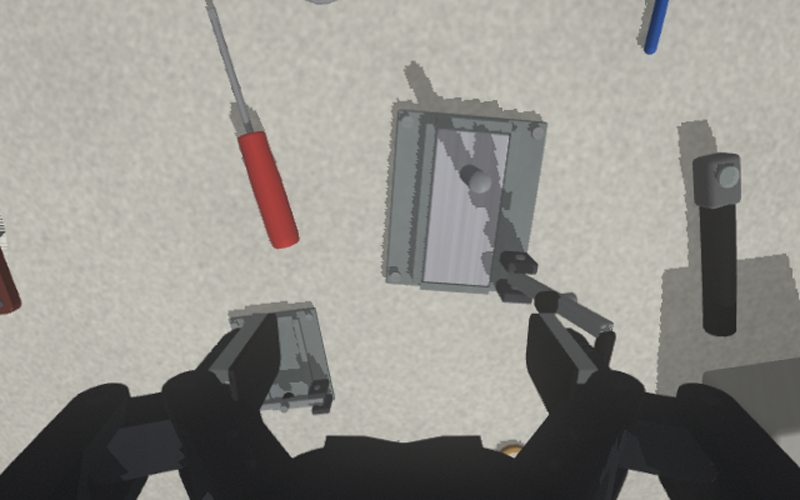

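The view shows the large nest with plate corners at about (398,108), (547,122) and (386,285) in the 800-wide picture, the shaft tip at (480,182), and the hinge at (516,275). The arm leans to the right, with the black bar near (604,352).

Run:
```python
from look import *
im=cam('wrist')
P={'TL':((398,108),.008,(-64,48)),'TR':((547,122),.008,(64,48)),'BL':((386,285),.008,(-64,-108)),'tip':((480,183),.074,(0,0)),'seat':((373*1.25,138*1.25),.018,(0,0))}
A=[];B=[]
for k,(p,z,n) in P.items():
    w=atz(im,np.array(p)/1.25,z)[:2];print(k,np.round(w,4));A.append(np.array(n)/1000);B.append(w)
for idx in ([0,1,2],[0,1,2,3,4]):
    a=np.array(A)[idx];b=np.array(B)[idx];a0=a.mean(0);b0=b.mean(0)
    H=((a-a0).T@(b-b0));th=np.arctan2(H[0,1]-H[1,0],H[0,0]+H[1,1])
    Rm=np.array([[np.cos(th),-np.sin(th)],[np.sin(th),np.cos(th)]]);t=b0-Rm@a0
    print('yaw',np.degrees(th),'t',t,'res',np.round((b-(a@Rm.T+t))*1000,1).tolist())
    for q in (1.95,1.3,0):
        x=.05-.1*np.cos(q);z=.032+.1*np.sin(q);w=Rm@[x,-.122]+t
        e=Rm@[x,-.140]+t
        print(q,np.r_[w,z].round(4),'bar px(800)',(proj(im,[[*w,z],[*e,z]])*1.25).round().tolist())
```

```text
TL [0.5054 0.0329]
TR [0.6286 0.0059]
BL [ 0.4733 -0.1214]
tip [ 0.557  -0.0281]
seat [ 0.5554 -0.0264]
yaw -11.635894732890634 t [ 0.55747497 -0.0279131 ] res [[0.9, 0.9], [-1.2, -0.3], [0.3, -0.6]]
1.95 [ 0.6181 -0.165   0.1249] bar px(800) [[596.0, 379.0], [591.0, 401.0]]
1.3 [ 0.5556 -0.1521  0.1284] bar px(800) [[507.0, 377.0], [503.0, 400.0]]
0 [ 0.4839 -0.1373  0.032 ] bar px(800) [[399.0, 310.0], [398.0, 328.0]]
yaw -11.602097244631013 t [ 0.55696597 -0.02764616] res [[1.5, 0.7], [-0.7, -0.6], [0.8, -0.9], [-0.0, -0.5], [-1.5, 1.2]]
1.95 [ 0.6177 -0.1647  0.1249] bar px(800) [[596.0, 379.0], [590.0, 401.0]]
1.3 [ 0.5552 -0.1518  0.1284] bar px(800) [[506.0, 377.0], [502.0, 400.0]]
0 [ 0.4835 -0.1371  0.032 ] bar px(800) [[399.0, 310.0], [397.0, 328.0]]
```

Call:
step_arm(
  motion=[
    [[1,-0.33,0.445,0,0.047],[1,-0.33,0.445,0,0.047],[1,-0.33,0.445,0,0.047],[1,-0.33,0.445,0.2,0.047],[1,-0.33,0.445,0.415,0.047],[1,-0.33,0.445,0.415,0.047],[-0.45,-0.33,0.445,0.415,0.047],[-0.45,-0.33,0.445,0.415,0.047]],
  ],
  squeeze=20,
)

```text
time: 4.4
tcp_pos: [0.6195, -0.1676, 0.2844]
orientation: [0.776, 0.631, 0.002, 0.003]
ft_force: [0.1, -0.5, 0.5]
grip_width: 0.0516
finger_force: 0.0
```

Run:
```python
from look import *
s=sense();print(s['time'],s['tcp_pos'],s['orientation'],s['grip_width'],s['ft_force'],togoal([.618,-.165,.125]))
im=cam('wrist'); save(im,'w1.png')
```

```text
4.4 [ 0.61945996 -0.16764942  0.28438966] [0.77577857 0.63099703 0.00155124 0.00282051] 0.05155227825082659 [ 0.09019685 -0.45132623  0.48625892] [ 0.0083 -0.0099  0.0146]
```

View pics/w1.png

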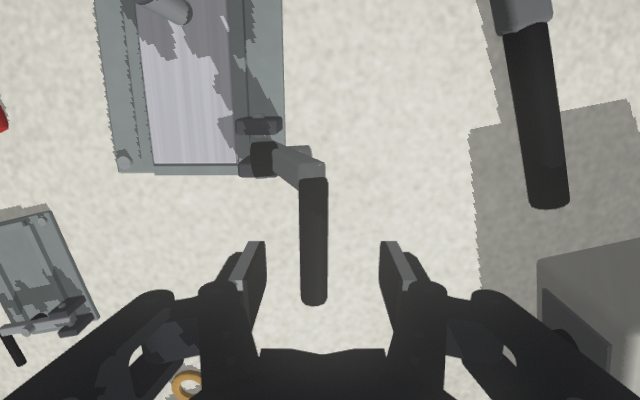

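Call:
step_arm(
  motion=[
    [[-0.45,0,0,0,0],[-0.45,0,0,0,0],[-0.45,0,-0.04,-0.013,0],[-0.45,0,-0.08,-0.021,0],[-0.45,0,-0.12,-0.023,0],[-0.45,0,-0.163,-0.021,0],[-0.45,0,-0.204,-0.013,0],[-0.45,0,-0.244,0,0]],
  ],
)

```text
time: 5.45
tcp_pos: [0.5453, -0.152, 0.2798]
orientation: [0.776, 0.631, -0.0, -0.0]
ft_force: [0.9, -0.7, 0.2]
grip_width: 0.0235
finger_force: 0.0
```

Call:
step_arm(
  motion=[
    [[-0.45,0,-0.073,0.039,0],[-0.45,0,-0.134,0.095,0],[-0.45,0,-0.179,0.165,0],[-0.45,0,-0.205,0.237,0],[-0.45,0,-0.213,0.28,0],[-0.45,0,-0.213,0.31,0],[-0.45,0,-0.213,0.31,0],[-0.3,0,-0.213,0.31,0]],
  ],
)

```text
time: 6.45
tcp_pos: [0.4844, -0.1395, 0.1878]
orientation: [0.776, 0.631, 0.0, 0.001]
ft_force: [-0.2, -0.7, -0.8]
grip_width: 0.03
finger_force: 0.0
```

Run:
```python
from look import *
s=sense();print(s['time'],s['tcp_pos'],s['orientation'],s['grip_width'],s['ft_force'],togoal([.484,-.137,.032]))
im=cam('wrist'); save(im,'w2.png')
```

```text
6.45 [ 0.48438202 -0.13951017  0.1878364 ] [7.75838754e-01 6.30930934e-01 2.75233335e-04 5.55161207e-04] 0.030010807554212676 [-0.23004707 -0.65097986 -0.77864504] [ 0.0081 -0.0036  0.0028]
```

View pics/w2.png

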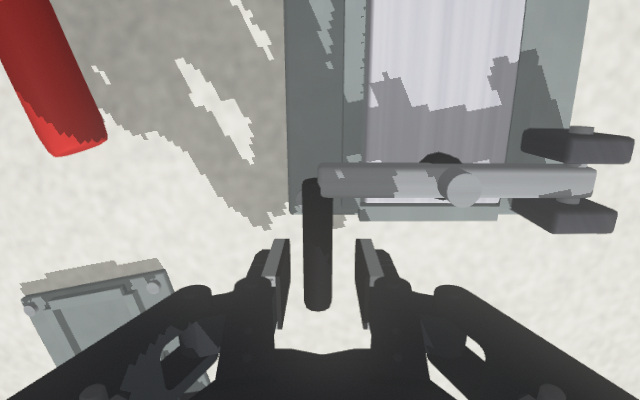

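The clamp arm now lies level across the foot and the bar is free between the fingers. I'll rise and go above the parts.

Call:
step_arm(
  motion=[
    [[0,0,0,-0.2,0],[0.5,0,0,-0.4,0],[1,0,0,-0.6,0],[1,0,0,-0.74,0],[1,0.2,-0.13,-0.74,0],[1,0.4,-0.13,-0.74,0],[1,0.6,-0.13,-0.74,0],[1,0.6,-0.13,-0.74,0]],
  ],
)

```text
time: 7.5
tcp_pos: [0.4823, 0.0485, 0.4101]
orientation: [0.774, 0.633, 0.001, 0.0]
ft_force: [-0.4, -0.2, 0.0]
grip_width: 0.0852
finger_force: 0.0
```

Call:
step_arm(
  motion=[
    [[1,0.2,0,0,0],[1,0.4,0,0,0],[1,0.63,0,0,0],[1,0.63,0,0,0],[1,0.63,0,0,0]],
  ],
)

```text
time: 8.12
tcp_pos: [0.521, 0.2294, 0.4091]
orientation: [0.776, 0.631, -0.0, 0.0]
ft_force: [0.2, -1.0, -0.2]
grip_width: 0.0853
finger_force: 0.0
```

Run:
```python
from look import *
s=sense();print(s['time'],s['tcp_pos'],s['orientation'])
im=look('wrist',['bearing_center','washer_center','collar_center','drops','spacer_a_center']); save(im,'w3.png')
for n in ['bearing_center','washer_center','collar_center']:
    for d in regions_of(n,'wrist'): print(n,d['bbox'],round(d['conf'],2))
```

```text
8.125 [0.52102117 0.22942212 0.40912396] [ 7.75681382e-01  6.31124529e-01 -3.93792780e-04  2.57929253e-04]
bearing_center [([430.0, 180.0], 0.7, [0.637, 0.187]), ([370.0, 103.0], 0.56, [0.584, 0.284])]
washer_center [([287.0, 235.0], 0.82, [0.461, 0.153])]
collar_center [([249.0, 120.0], 0.96, [0.454, 0.294])]
drops [([313.0, 161.0], 0.68, [0.511, 0.234])]
spacer_a_center []
bearing_center [350.0, 78.8, 392.9, 127.0] 0.81
bearing_center [407.4, 158.5, 454.9, 200.4] 0.76
washer_center [261.1, 220.0, 307.7, 261.0] 0.58
collar_center [226.3, 94.7, 272.5, 142.4] 0.68
```

View pics/w3.png

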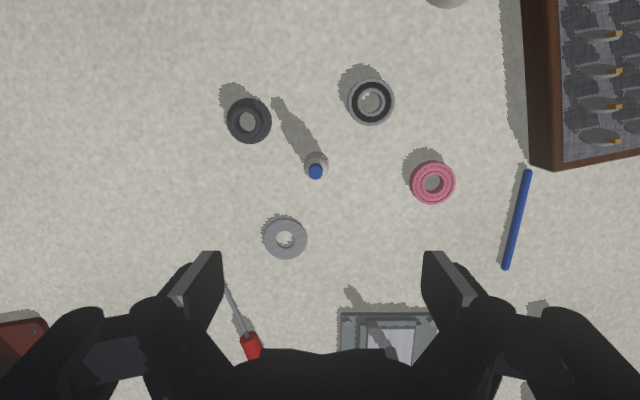

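Steel bearing at (370,102), collar at (248,120), washer at (285,238), bottle at (315,170). The pink look-alike at (432,182) is left alone.

```bash
cat >> look.py <<'E'
def cyl(im,label,cam,P,r,h,z0=0.,box=None,n=0):
    "refine xy so that the mask's outline matches a cylinder silhouette"
    from scipy.optimize import minimize
    best=None
    for d in regions_of(label,cam):
        m=np.array(d['mask']); c=np.argwhere(m).mean(0)[::-1]
        e=np.linalg.norm(c-proj(im,[P[0],P[1],z0+h/2])[0])
        if best is None or e<best[0]: best=(e,m,c)
    e,m,c=best
    if e>30: return None
    t=np.linspace(0,2*np.pi,40)
    p=np.array(P[:2],float)
    cn,_=cv2.findContours(m.astype(np.uint8),cv2.RETR_EXTERNAL,cv2.CHAIN_APPROX_NONE)
    hm=cv2.convexHull(np.vstack(cn)); M=cv2.moments(hm); cm=np.array([M['m10'],M['m01']])/M['m00']
    for _ in range(6):
        pts=np.vstack([np.c_[p[0]+r*np.cos(t),p[1]+r*np.sin(t),0*t+z] for z in (z0,z0+h)])
        hp=cv2.convexHull(proj(im,pts).astype(np.float32)); M2=cv2.moments(hp); c2=np.array([M2['m10'],M2['m01']])/M2['m00']
        p=p+(atz(im,cm,z0+h/2)-atz(im,c2,z0+h/2))[:2]
    return p,M['m00']/M2['m00']
E
python3 - <<'E'
from look import *
im=cam('wrist')
for px,z in (((370.5,101.5),.011),((285.5,238),.004),((248,121),.010)): print(atz(im,px,z)[:2].round(4))
print(cyl(im,'bearing_center','wrist',(.58,.284),.025,.014))
print(cyl(im,'washer_center','wrist',(.46,.153),.027,.005))
print(cyl(im,'collar_center','wrist',(.454,.294),.025,.006))
print(togoal([.582,.284,.15]))
E
```

```text
[0.5848 0.2864]
[0.4591 0.1511]
[0.4525 0.2936]
(array([0.58438324, 0.28588947]), 0.8919119103934663)
(array([0.45807952, 0.14927999]), 0.8917002578805125)
(array([0.45176319, 0.29277292]), 0.914749565949524)
[0.2182 0.1628 0.3475]
```

Call:
step_arm(
  motion=[
    [[1,0.228,0.169,0.1,0],[1,0.228,0.169,0.25,0],[1,0.228,0.169,0.45,0],[1,0.228,0.169,0.63,0],[1,0.228,0.169,0.74,0],[1,0.228,0.169,0.787,0],[1,0.228,0.169,0.787,0]],
  ],
)

```text
time: 9.65
tcp_pos: [0.5843, 0.2866, 0.1726]
orientation: [0.776, 0.631, -0.001, -0.0]
ft_force: [0.5, 1.1, 0.4]
grip_width: 0.0853
finger_force: 0.0
```

Call:
step_arm(
  motion=[
    [[-0.2,0,0,0,0],[-0.2,0,0,0,0],[-0.2,0,0,0,0],[-0.2,0,0,0,0],[-0.2,0,0,0,0]],
  ],
  squeeze=40,
)

```text
time: 10.28
tcp_pos: [0.5854, 0.2869, 0.1758]
orientation: [0.776, 0.631, 0.002, 0.001]
ft_force: [-2.1, -0.9, 5.9]
grip_width: 0.0481
finger_force: 40.1
```

Run:
```python
from look import *
im=cam('wrist'); save(im,'w4.png')
```

```text
(no output)
```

View pics/w4.png

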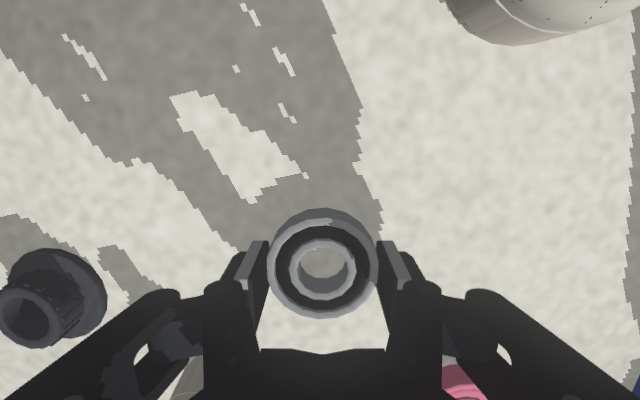

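Bearing gripped between the pads, centre about (322,262). I'll measure its offset in the hand, then lift.

```bash
cat >> look.py <<'E'
def inhand(label,r,h,below):
    "offset (tool x,y mm) of held ring from the tool axis; 'below' = TCP height above ring's underside"
    s=sense();im=cam('wrist');z0=s['tcp_pos'][2]-below
    M=R.from_quat(s['orientation']).as_matrix()
    a=s['tcp_pos']+M[:,2]*(below-h/2)
    out=cyl(im,label,'wrist',a[:2],r,h,z0)
    if out is None: print('none');return
    p,q=out
    print('t',s['time'],'tcp',np.round(s['tcp_pos'],4),'ring',p.round(4),'off mm',(M.T@np.r_[p-a[:2],0]*1000).round(1),'area',round(q,2))
E
python3 - <<'E'
from look import *
inhand('bearing_center',.025,.014,.1755)
im=cam('wrist'); s=sense()
M=R.from_quat(s['orientation']).as_matrix(); a=s['tcp_pos']+M[:,2]*.1615
print(proj(im,a),(M.T@(atz(im,(322,248),.007+.005)-a)*1000).round(1), (M.T@(atz(im,(323,264),.0135)-a)*1000).round(1))
E
```

```text
t 10.325 tcp [0.5853 0.2869 0.1758] ring [0.5854 0.2862] off mm [-1.  -0.3 -0. ] area 0.94
[[322.83297859 268.47218676]] [ 8.6 -0.4  2.3] [1.7 0.1 0.8]
```

Call:
step_arm(
  motion=[
    [[-0.2,0,0,-0.1,0],[-0.2,0,0,-0.3,0],[-0.2,0,0,-0.45,0],[-0.2,0,0,-0.45,0]],
  ],
)

```text
time: 10.98
tcp_pos: [0.5862, 0.2873, 0.3151]
orientation: [0.776, 0.631, 0.005, 0.002]
ft_force: [0.0, 0.3, -2.2]
grip_width: 0.0484
finger_force: 41.7
```

Run:
```python
from look import *
inhand('bearing_center',.025,.014,.1755)
print(togoal([.557,-.0277,.2]))
```

```text
t 10.975 tcp [0.5862 0.2873 0.3151] ring [0.5877 0.2872] off mm [-0.8 -0.2 -0. ] area 0.93
[-1.0445  0.1237 -0.1537]
```

Call:
step_arm(
  motion=[
    [[-0.2,-0.2,0.02,0,0],[-0.2,-0.4,0.05,0,0],[-0.2,-0.6,0.08,0,0],[-0.2,-0.8,0.1,0,0],[-0.2,-0.9,0.119,0,0],[-0.2,-0.9,0.119,0,0]],
  ],
)

```text
time: 11.82
tcp_pos: [0.5634, 0.0128, 0.3061]
orientation: [0.777, 0.629, -0.001, -0.001]
ft_force: [0.8, 0.7, -0.8]
grip_width: 0.0481
finger_force: 41.8
```

Run:
```python
from look import *
s=sense();print(s['time'],s['tcp_pos'],s['orientation'],togoal([.557,-.0277,.15]))
im=look('wrist',['seat','nest','clamp_hinge']); save(im,'w5.png')
P=lambda x,y,z:[.557+.9795*x+.2016*y,-.0277-.2016*x+.9795*y,z]
print(proj(im,[P(0,0,.074),P(-.064,.048,.008),P(.064,.048,.008),P(-.064,-.108,.008)]).round())
```

```text
11.825 [0.56340849 0.01282414 0.30606505] [ 0.77701054  0.62948501 -0.00136214 -0.00117794] [-0.1362  0.009   0.0036]
seat [([324.0, 239.0], 0.89, [0.555, -0.027])]
nest [([171.0, 388.0], 0.62, [0.36, -0.169])]
clamp_hinge [([385.0, 334.0], 0.88, [0.59, -0.119])]
[[327. 273.]
 [248. 181.]
 [405. 180.]
 [260. 340.]]
```

View pics/w5.png

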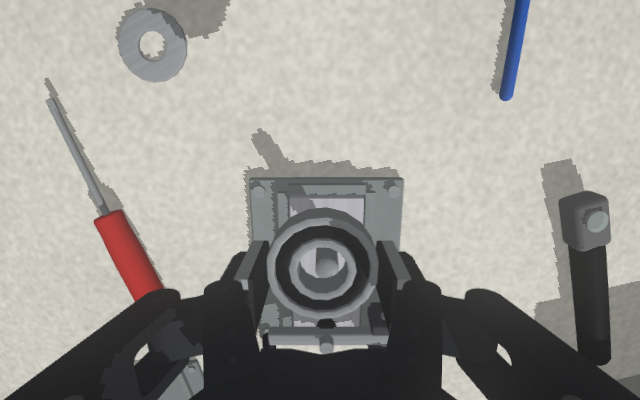

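Nest corners appear where predicted ((248,181), (404,178)), and the shaft tip shows through the ring near (327,265). I'll centre it and lower.

Call:
step_arm(
  motion=[
    [[-0.2,-0.136,0.009,0,0],[-0.2,-0.136,0.009,0,0],[-0.2,-0.136,0.009,0.06,0],[-0.2,-0.136,0.009,0.14,0],[-0.2,-0.136,0.009,0.22,0],[-0.2,-0.136,0.009,0.29,0],[-0.2,-0.136,0.009,0.29,0]],
  ],
)

```text
time: 12.9
tcp_pos: [0.5571, -0.024, 0.2178]
orientation: [0.775, 0.631, -0.002, -0.002]
ft_force: [-0.3, 0.3, -1.8]
grip_width: 0.0483
finger_force: 41.8
```

Run:
```python
from look import *
s=sense();print(s['time'],s['tcp_pos'],s['orientation'],s['ft_force'],s['moment'],s['grip_width'],togoal([.557,-.0277,.042]))
```

```text
12.9 [ 0.55709817 -0.02400859  0.21783731] [ 0.77537518  0.63149364 -0.0018365  -0.00239476] [-0.28846769  0.29673231 -1.7644662 ] [ 0.01949515 -0.01847998  0.03488039] 0.048334406786269234 [-0.0122  0.0057  0.0694]
```

Call:
step_arm(
  motion=[
    [[-0.2,-0.01,0,0.03,0],[-0.2,-0.01,0,0.06,0],[-0.2,-0.01,0,0.078,0],[-0.2,-0.01,0,0.078,0]],
  ],
)

```text
time: 13.4
tcp_pos: [0.5579, -0.0283, 0.1972]
orientation: [0.776, 0.631, -0.0, -0.0]
ft_force: [0.5, 1.8, -3.3]
grip_width: 0.0478
finger_force: 41.6
```

Call:
step_arm(
  motion=[
    [[0.55,0,0,0,0],[0.55,0,0,0,0],[0.55,0,0,0,0],[0.55,0,0,-0.1,0],[0.55,0,0,-0.3,0],[0.55,0,0,-0.5,0],[0.55,0,0,-0.5,0]],
  ],
)

```text
time: 14.28
tcp_pos: [0.5601, -0.0289, 0.3547]
orientation: [0.776, 0.631, 0.004, 0.005]
ft_force: [0.6, 0.0, -0.3]
grip_width: 0.066
finger_force: 0.0
```

Run:
```python
from look import *
s=sense();print(s['time'],s['tcp_pos'],s['orientation'],s['joints'])
im=look('wrist',['seat','bearing_center','clamp_hinge','spacer_a_center','collar_center','washer_center'])
print(cyl(im,'bearing_center','wrist',(.557,-.0277),.025,.014,.018)); save(im,'w6.png')
im=look('top',['bearing_center','spacer_a_center','collar_center','washer_center'])
for p in ((425,196),(420,242),(135,207)): print(atz(im,p,.003)[:2])
```

```text
14.275 [ 0.56010407 -0.02892699  0.35468064] [0.77584029 0.63089854 0.00393369 0.00483894] [-1.92158958e-01  1.04300537e-01  1.75349092e+00 -1.74106647e-04
  1.27132998e+00  1.32345225e-02]
seat [([312.0, 176.0], 0.78, [0.555, -0.026])]
bearing_center [([314.0, 181.0], 0.9, [0.555, -0.033])]
clamp_hinge [([367.0, 265.0], 0.75, [0.589, -0.119])]
spacer_a_center []
collar_center []
washer_center [([162.0, 4.0], 0.55, [0.458, 0.149])]
(array([ 0.55756438, -0.02924136]), 0.9436487025332062)
bearing_center [([229.0, 170.0], 0.78, [0.646, 0.187])]
spacer_a_center [([427.0, 194.0], 0.65, [0.59, -0.344])]
collar_center [([187.0, 246.0], 0.63, [0.443, 0.289]), ([257.0, 138.0], 0.53, [0.731, 0.115])]
washer_center [([238.0, 243.0], 0.8, [0.453, 0.159])]
[ 0.58486396 -0.33899067]
[ 0.46142329 -0.32486055]
[0.54229829 0.43121903]
```

View pics/w6.png

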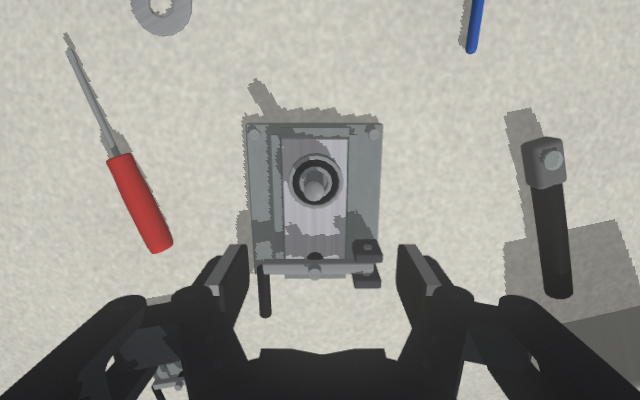

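The bearing sits on the foot round the shaft (315,182), and the clamp is still shut. Next are the two right-hand spacers.

Call:
step_arm(
  motion=[
    [[0.55,-0.2,0.02,-0.1,0],[0.55,-0.4,0.04,-0.12,0],[0.55,-0.6,0.05,-0.12,0],[0.55,-0.8,0.07,-0.12,0],[0.55,-1,0.07,-0.12,0],[0.55,-1,0.07,-0.12,0],[0.55,-1,0.07,-0.12,0]],
  ],
)

```text
time: 15.8
tcp_pos: [0.5173, -0.3264, 0.3834]
orientation: [0.776, 0.631, 0.0, -0.0]
ft_force: [-0.5, 0.9, 0.7]
grip_width: 0.066
finger_force: 0.0
```

Run:
```python
from look import *
s=sense();print(s['time'],s['tcp_pos'],s['orientation'],s['joints'])
im=look('wrist',['spacer_a_center']); save(im,'w7.png')
for p in ((.585,-.339),(.461,-.325)): print(cyl(im,'spacer_a_center','wrist',p,.019,.006))
```

```text
15.8 [ 0.51729518 -0.32640936  0.38340351] [ 7.76125411e-01  6.30578419e-01  1.88310065e-04 -4.09851254e-04] [-6.91894447e-01  2.04287088e-01  1.58569929e+00  5.42375963e-04
  1.35233664e+00 -4.85812529e-01]
spacer_a_center [([386.0, 174.0], 0.67, [0.582, -0.345])]
(array([ 0.58199211, -0.34206316]), 0.9246436488326184)
None
```

View pics/w7.png

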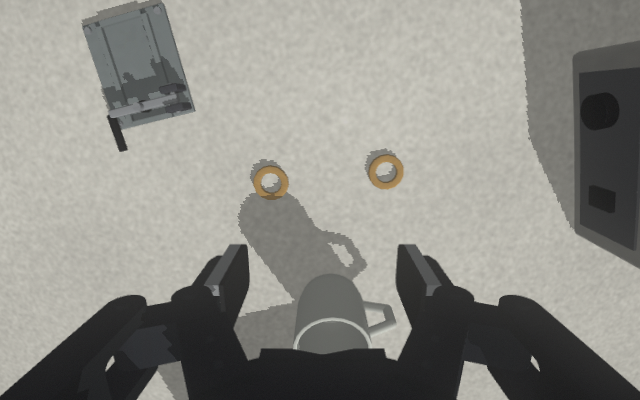

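The two spacers are at (386,171) and (271,181), and the mug stays clear behind at (335,330).

Run:
```python
from look import *
im=cam('wrist')
for p in ((386,171.5),(271,182)):
    w=atz(im,p,.005); print(w[:2].round(4), togoal([w[0],w[1],.023]))
print(atz(im,(333,350),.09), atz(im,(395,318),.06))
```

```text
[ 0.5831 -0.3409] [-0.0075  0.2233  0.6861]
[ 0.4615 -0.3274] [-0.0453 -0.1828  0.686 ]
[ 0.49592202 -0.48047069  0.09      ] [ 0.56143012 -0.48007613  0.06      ]
```

Call:
step_arm(
  motion=[
    [[0.55,-0.006,0.223,0.1,0],[0.55,-0.006,0.223,0.25,0],[0.55,-0.006,0.223,0.42,0],[0.55,-0.006,0.223,0.57,0],[0.55,-0.006,0.223,0.66,0],[0.55,-0.006,0.223,0.686,0],[0.55,-0.006,0.223,0.686,0],[0.2,-0.006,0.223,0.686,0]],
  ],
)

```text
time: 17.05
tcp_pos: [0.5835, -0.3422, 0.1801]
orientation: [0.776, 0.631, 0.0, 0.002]
ft_force: [0.4, 0.3, -0.4]
grip_width: 0.0518
finger_force: 0.0
```

Call:
step_arm(
  motion=[
    [[-0.4,0,0,0,0],[-0.4,0,0,0,0],[-0.4,0,0,0,0],[-0.4,0,0,0,0]],
  ],
  squeeze=30,
)

```text
time: 17.55
tcp_pos: [0.5829, -0.3422, 0.1792]
orientation: [0.776, 0.631, 0.0, 0.001]
ft_force: [-0.8, 0.5, 5.4]
grip_width: 0.0256
finger_force: 3.1
```

Run:
```python
from look import *
s=sense()
inhand('spacer_a_center',.019,.006,s['tcp_pos'][2])
im=cam('wrist');save(im,'w8.png')
```

```text
t 17.55 tcp [ 0.5829 -0.3422  0.1792] ring [ 0.5824 -0.3423] off mm [-0.  -0.7 -0. ] area 0.8
```

View pics/w8.png

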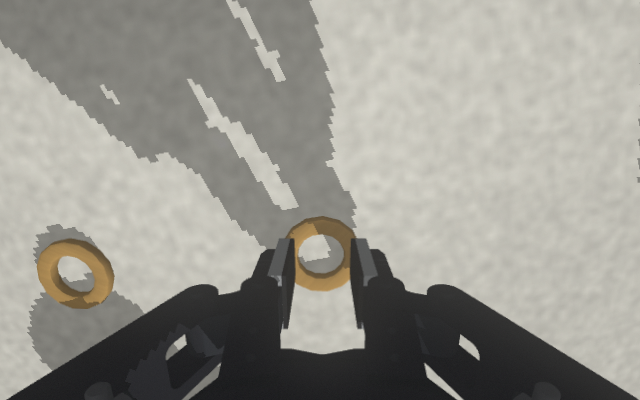

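The fingers closed above the ring with the tips too high (ring at (320,253)). I'll open, go 6 mm lower and close again.

Call:
step_arm(
  motion=[
    [[0.4,0,0,-0.01,0],[0.4,0,0,0,0],[0.4,0,0,0.019,0],[0.4,0,0,0.019,0],[-0.4,0,0,0.019,0],[-0.4,0,0,0.019,0],[-0.4,0,0,0.019,0],[-0.4,0,0,0.019,0]],
  ],
)

```text
time: 18.7
tcp_pos: [0.5828, -0.3421, 0.1726]
orientation: [0.776, 0.631, 0.0, 0.0]
ft_force: [0.8, 0.1, 2.7]
grip_width: 0.0344
finger_force: 31.0
```

Run:
```python
from look import *
s=sense();print(s['ft_force'],s['finger_force'],s['grip_width'])
inhand('spacer_a_center',.019,.006,s['tcp_pos'][2])
print(togoal([.5572,-.0285,.16]))
```

```text
[0.81605953 0.13895486 2.69361299] 31.048290214966983 0.03442499580612998
t 18.7 tcp [ 0.5828 -0.3421  0.1726] ring [ 0.5826 -0.3428] off mm [-0.7 -0.1  0. ] area 0.9
[ 1.0058 -0.2966 -0.4751]
```

Call:
step_arm(
  motion=[
    [[-0.4,0,0,-0.1,0],[-0.4,0,0,-0.28,0],[-0.4,0.1,-0.03,-0.43,0],[-0.4,0.3,-0.09,-0.43,0],[-0.4,0.5,-0.15,-0.43,0],[-0.4,0.7,-0.21,-0.43,0],[-0.4,0.85,-0.26,-0.43,0],[-0.4,0.96,-0.297,-0.43,0]],
  ],
)

```text
time: 19.8
tcp_pos: [0.5532, -0.0395, 0.3007]
orientation: [0.775, 0.631, -0.0, -0.001]
ft_force: [-0.7, -0.4, 0.7]
grip_width: 0.0355
finger_force: 30.2
```

Call:
step_arm(
  motion=[
    [[-0.4,0.045,0,0,0],[-0.4,0.045,0,0,0],[-0.4,0.045,0,0,0],[-0.4,0.045,0,0,0]],
  ],
)

```text
time: 20.3
tcp_pos: [0.5569, -0.0297, 0.3011]
orientation: [0.776, 0.63, -0.0, 0.0]
ft_force: [0.3, -0.3, -0.8]
grip_width: 0.0353
finger_force: 30.2
```

Run:
```python
from look import *
s=sense();print(s['finger_force'],s['grip_width'])
inhand('spacer_a_center',.019,.006,.1726)
print(togoal([.5572,-.0285,.05]))
```

```text
30.178609108552337 0.03531624769652119
t 20.3 tcp [ 0.5569 -0.0297  0.3011] ring [ 0.5566 -0.0302] off mm [-0.6 -0.2  0. ] area 0.9
[0.0034 0.0006 0.3203]
```

Call:
step_arm(
  motion=[
    [[-0.4,0.005,0,0.08,0],[-0.4,0.005,0,0.16,0],[-0.4,0.005,0,0.24,0],[-0.4,0.005,0,0.3,0],[-0.4,0.005,0,0.315,0],[-0.4,0.005,0,0.315,0],[-0.4,0.005,0,0.315,0]],
  ],
)

```text
time: 21.28
tcp_pos: [0.5577, -0.0272, 0.2078]
orientation: [0.776, 0.631, 0.001, 0.001]
ft_force: [0.3, -0.2, -0.6]
grip_width: 0.0353
finger_force: 30.2
```

Call:
step_arm(
  motion=[
    [[0.4,0,0,0,0],[0.4,0,0,0,0],[0.4,0,0,0,0],[0.4,0,0,-0.1,0],[0.4,0,0,-0.3,0],[0.4,0,0,-0.5,0],[0.4,0,0,-0.5,0],[0.4,0,0,-0.5,0]],
  ],
)

```text
time: 22.28
tcp_pos: [0.5569, -0.027, 0.3565]
orientation: [0.776, 0.631, 0.0, 0.0]
ft_force: [-0.1, 0.7, -0.3]
grip_width: 0.0598
finger_force: 0.0
```

Run:
```python
from look import *
im=look('wrist',['spacer_a_center'])
for z in (.018,.032,.05): print(cyl(im,'spacer_a_center','wrist',(.557,-.0285),.019,.006,z))
save(im,'w9.png',(220,80,420,300),2)
im=look('top',['spacer_a_center','washer_center','collar_center'])
```

```text
spacer_a_center [([324.0, 186.0], 0.81, [0.556, -0.039])]
(array([ 0.55699709, -0.0311822 ]), 1.0097806690130415)
(array([ 0.5576328 , -0.02786125]), 0.919054771369874)
(array([ 0.55844895, -0.02359217]), 0.8086413013075966)
spacer_a_center []
washer_center [([239.0, 239.0], 0.49, [0.462, 0.157])]
collar_center [([186.0, 244.0], 0.81, [0.447, 0.291]), ([156.0, 154.0], 0.18, [0.682, 0.379])]
```

View pics/w9.png

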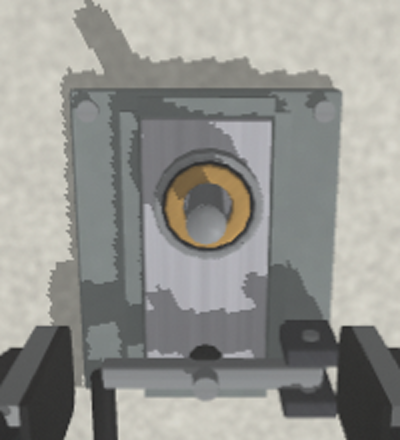

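The first spacer sits concentric on the bearing. On to the second right-hand one.

Call:
step_arm(
  motion=[
    [[0.4,-0.2,-0.02,0,0],[0.4,-0.4,-0.04,0,0],[0.4,-0.6,-0.06,0,0],[0.4,-0.8,-0.08,0,0],[0.4,-1,-0.107,0,0],[0.4,-1,-0.107,0,0],[0.4,-1,-0.107,0,0]],
  ],
)

```text
time: 23.6
tcp_pos: [0.4644, -0.3142, 0.3564]
orientation: [0.776, 0.631, 0.0, -0.0]
ft_force: [-0.0, 0.6, -0.4]
grip_width: 0.06
finger_force: 0.0
```

Run:
```python
from look import *
im=look('wrist',['spacer_a_center'])
r=cyl(im,'spacer_a_center','wrist',(.4615,-.3274),.019,.006);print(r)
p=r[0] if r else (.4615,-.3274)
print(togoal([p[0],p[1],.0176]))
```

```text
spacer_a_center []Traceback (most recent call last):
  File "<stdin>", line 3, in <module>
  File "look.py", line 16, in cyl
    e,m,c=best
    ^^^^^
TypeError: cannot unpack non-iterable NoneType object
```

```bash
cat >> look.py <<'E'
def brass(im,h=.004):
    hsv=cv2.cvtColor(np.ascontiguousarray(im['image']),cv2.COLOR_RGB2HSV)
    m=cv2.inRange(hsv,(10,90,60),(25,255,255)); m=cv2.morphologyEx(m,cv2.MORPH_CLOSE,np.ones((3,3)))
    out=[]
    for c in cv2.findContours(m,cv2.RETR_EXTERNAL,cv2.CHAIN_APPROX_NONE)[0]:
        if cv2.contourArea(c)<150: continue
        (x,y),(a,b),_=cv2.fitEllipse(cv2.convexHull(c)); out.append(((round(x),round(y)),(round(a),round(b)),atz(im,(x,y),h)[:2].round(4)))
    return out
E
python3 - <<'E'
from look import *
im=cam('wrist')
for o in brass(im): print(o, togoal([*o[2],.0176]))
E
```

```text
((321, 191), (36, 37), array([ 0.4599, -0.3287])) [-0.0553 -0.0062  0.6134]
```

Call:
step_arm(
  motion=[
    [[0.4,-0.053,-0.004,0.15,0],[0.4,-0.053,-0.004,0.33,0],[0.4,-0.053,-0.004,0.5,0],[0.4,-0.053,-0.004,0.59,0],[0.4,-0.053,-0.004,0.614,0],[0.4,-0.053,-0.004,0.614,0],[-0.4,-0.053,-0.004,0.614,0],[-0.4,-0.053,-0.004,0.614,0]],
  ],
)

```text
time: 24.8
tcp_pos: [0.461, -0.3301, 0.1749]
orientation: [0.776, 0.631, 0.0, 0.002]
ft_force: [-0.6, 1.4, 5.7]
grip_width: 0.0355
finger_force: 29.3
```

Call:
step_arm(
  motion=[
    [[-0.4,0,0,0,0],[-0.4,0,0,0,0]],
  ],
)

```text
time: 25.05
tcp_pos: [0.461, -0.3301, 0.1749]
orientation: [0.776, 0.631, 0.0, 0.002]
ft_force: [0.2, 1.8, 4.9]
grip_width: 0.0354
finger_force: 29.3
```

Run:
```python
from look import *
s=sense();print(s['tcp_pos'],s['ft_force'],s['finger_force'],s['grip_width'])
im=cam('wrist');print(brass(im))
print(togoal([.5572,-.0278,.15]))
inhand('spacer_a_center',.019,.006,s['tcp_pos'][2])
```

```text
[ 0.46099096 -0.33010181  0.17488446] [0.15657867 1.79558764 4.94386677] 29.325008243322372 0.0353991660918979
[((322, 255), (76, 81), array([ 0.4615, -0.3286]))]
[ 1.0521  0.1083 -0.4351]Traceback (most recent call last):
  File "<stdin>", line 5, in <module>
  File "look.py", line 32, in inhand
    out=cyl(im,label,'wrist',a[:2],r,h,z0)
  File "look.py", line 16, in cyl
    e,m,c=best
    ^^^^^
TypeError: cannot unpack non-iterable NoneType object
```

Call:
step_arm(
  motion=[
    [[-0.4,0,0,-0.1,0],[-0.4,0,0,-0.28,0],[-0.4,0.1,0.01,-0.43,0],[-0.4,0.3,0.03,-0.43,0],[-0.4,0.5,0.05,-0.43,0],[-0.4,0.7,0.07,-0.43,0],[-0.4,0.85,0.09,-0.43,0],[-0.4,0.98,0.108,-0.43,0]],
  ],
)

```text
time: 26.2
tcp_pos: [0.5523, -0.0464, 0.303]
orientation: [0.776, 0.631, 0.001, 0.001]
ft_force: [0.4, 0.0, -0.3]
grip_width: 0.0353
finger_force: 30.0
```

Call:
step_arm(
  motion=[
    [[-0.4,0.068,0,0,0],[-0.4,0.068,0,0,0],[-0.4,0.068,0,0,0],[-0.4,0.068,0,0,0]],
  ],
)

```text
time: 26.7
tcp_pos: [0.5557, -0.0296, 0.3016]
orientation: [0.776, 0.63, -0.0, 0.0]
ft_force: [0.1, 0.6, -0.8]
grip_width: 0.0353
finger_force: 30.0
```

Run:
```python
from look import *
s=sense();print(s['finger_force'],s['grip_width'],s['ft_force'])
im=cam('wrist');print(brass(im,s['tcp_pos'][2]-.17))
print(togoal([.5572,-.028,.06]))
```

```text
30.02199098467827 0.03529382630181941 [ 0.13737419  0.57995876 -0.75358049]
[((323, 235), (84, 124), array([ 0.5584, -0.0178]))]
[0.0059 0.0038 0.2884]
```

Call:
step_arm(
  motion=[
    [[-0.4,0.005,0.004,0,0],[-0.4,0.005,0.004,0.08,0],[-0.4,0.005,0.004,0.16,0],[-0.4,0.005,0.004,0.24,0],[-0.4,0.005,0.004,0.288,0],[-0.4,0.005,0.004,0.288,0],[-0.4,0.005,0.004,0.288,0]],
  ],
)

```text
time: 27.62
tcp_pos: [0.5578, -0.0272, 0.2158]
orientation: [0.776, 0.631, 0.0, 0.0]
ft_force: [-0.6, 0.3, -0.6]
grip_width: 0.0351
finger_force: 30.0
```

Call:
step_arm(
  motion=[
    [[0.4,0,0,0,0],[0.4,0,0,0,0],[0.4,0,0,0,0],[0.4,0,0,-0.1,0],[0.4,0,0,-0.3,0],[0.4,0,0,-0.46,0],[0.4,0,0,-0.46,0],[0.4,0,0,-0.46,0]],
  ],
)

```text
time: 28.62
tcp_pos: [0.5571, -0.0271, 0.3528]
orientation: [0.776, 0.631, -0.0, -0.0]
ft_force: [-0.3, 0.1, -0.5]
grip_width: 0.0599
finger_force: 0.0
```

Run:
```python
from look import *
im=cam('wrist'); b=brass(im,.04);print(b)
c=b[0][2];t=np.linspace(0,6.28,60)
for z in (.038,.044,.056):
    q=proj(im,np.c_[.557+.019*np.cos(t),-.028+.019*np.sin(t),0*t+z]);print(z,q.min(0).round(),q.max(0).round())
it=cam('top');print(brass(it,.003)); s=sense(); print(togoal([.53,.4,.2]),s['joints'])
for n in ('clamp_grip','clamp_arm'): print([(np.round(d['bbox']),round(d['conf'],2)) for d in recognise(n,'top')])
```

```text
[((323, 184), (43, 44), array([ 0.5578, -0.0265]))]
0.038 [301. 163.] [345. 206.]
0.044 [301. 165.] [345. 208.]
0.056 [300. 167.] [346. 212.]
[((142, 639), (112, 946), array([-0.5325,  0.3694])), ((59, 328), (65, 306), array([0.2259, 0.6124])), ((68, 89), (73, 110), array([0.8583, 0.6285]))]
[ 1.3752 -0.3756 -0.0114] [-1.89895589e-01  1.05210679e-01  1.75923681e+00  1.33906201e-06
  1.28037738e+00  1.53728235e-02]
[(array([380., 266., 396., 298.]), 0.53), (array([348., 230., 356., 237.]), 0.39)]
[(array([380., 269., 399., 297.]), 0.66)]
```

Call:
step_arm(
  motion=[
    [[0.4,0.2,-0.08,0,0],[0.4,0.4,-0.16,0,0],[0.4,0.6,-0.24,0,0],[0.4,0.8,-0.32,0,0],[0.4,0.95,-0.37,0,0],[0.4,0.95,-0.37,0,0]],
  ],
)

```text
time: 29.58
tcp_pos: [0.5054, 0.2779, 0.3518]
orientation: [0.774, 0.633, -0.001, -0.001]
ft_force: [-0.3, -0.6, -0.1]
grip_width: 0.0594
finger_force: 0.0
```

Call:
step_arm(
  motion=[
    [[0.4,0.2,0,0,0],[0.4,0.4,0,0,0],[0.4,0.4,0,0,0],[0.4,0.4,0,0,0]],
  ],
)

```text
time: 30.08
tcp_pos: [0.5314, 0.391, 0.3517]
orientation: [0.776, 0.631, -0.001, 0.0]
ft_force: [-0.4, -0.3, 0.2]
grip_width: 0.0596
finger_force: 0.0
```

Run:
```python
from look import *
im=cam('wrist')
for o in brass(im): print(o, togoal([*o[2],.0176]))
look('wrist',['spacer_a_center','collar_center'])
save(im,'w10.png'); print(sense()['tcp_pos'])
```

```text
((325, 132), (39, 40), array([0.5412, 0.4307])) [0.1395 0.0054 0.5985]
((579, 191), (222, 287), array([0.7809, 0.3224])) [-0.0501  0.8614  0.598 ]
((609, 1), (11, 86), array([0.8116, 0.4945])) [0.5323 0.8441 0.597 ]
((65, 100), (21, 22), array([0.3093, 0.5112])) [ 0.2438 -0.8062  0.5991]
spacer_a_center []
collar_center [([267.0, 280.0], 0.72, [0.452, 0.295])]
[0.53156811 0.39054931 0.35338257]
```

Call:
step_arm(
  motion=[
    [[0.4,0.14,0.006,0.1,0],[0.4,0.14,0.006,0.3,0],[0.4,0.14,0.006,0.48,0],[0.4,0.14,0.006,0.58,0],[0.4,0.14,0.006,0.599,0],[0.4,0.14,0.006,0.599,0],[-0.4,0.14,0.006,0.599,0],[-0.4,0.14,0.006,0.599,0]],
  ],
)

```text
time: 31.28
tcp_pos: [0.5427, 0.4333, 0.1766]
orientation: [0.776, 0.631, 0.002, 0.0]
ft_force: [-0.9, -0.3, 6.2]
grip_width: 0.0348
finger_force: 29.3
```

Call:
step_arm(
  motion=[
    [[-0.4,0,0,0,0],[-0.4,0,0,0,0]],
  ],
)

```text
time: 31.52
tcp_pos: [0.5427, 0.4333, 0.1766]
orientation: [0.776, 0.631, 0.002, 0.0]
ft_force: [0.1, -1.1, 6.4]
grip_width: 0.0344
finger_force: 29.3
```

Run:
```python
from look import *
s=sense();print(s['tcp_pos'],s['ft_force'],s['finger_force'],s['grip_width'])
im=cam('wrist');print(brass(im)[0])
print(togoal([.5572,-.0278,.16]))
```

```text
[0.54265853 0.43332913 0.17659451] [ 0.11248966 -1.10470253  6.42543773] 29.283424001187086 0.03436716993295456
((322, 262), (75, 79), array([0.5424, 0.4311]))
[-1.4952  0.3602 -0.4641]
```

Call:
step_arm(
  motion=[
    [[-0.4,0,0,-0.1,0],[-0.4,0,0,-0.28,0],[-0.4,-0.1,0.03,-0.42,0],[-0.4,-0.3,0.09,-0.42,0],[-0.4,-0.5,0.15,-0.42,0],[-0.4,-0.7,0.21,-0.42,0],[-0.4,-0.8,0.24,-0.42,0],[-0.4,-0.8,0.24,-0.42,0]],
  ],
)

```text
time: 32.58
tcp_pos: [0.5638, 0.1809, 0.301]
orientation: [0.777, 0.63, 0.001, 0.001]
ft_force: [-0.2, 0.3, -0.9]
grip_width: 0.0341
finger_force: 29.9
```

Call:
step_arm(
  motion=[
    [[-0.4,-0.2,0.04,0,0],[-0.4,-0.4,0.08,0,0],[-0.4,-0.6,0.12,0,0],[-0.4,-0.687,0.12,0,0],[-0.4,-0.687,0.12,0,0],[-0.4,-0.687,0.12,0,0]],
  ],
)

```text
time: 33.33
tcp_pos: [0.5567, -0.0247, 0.3]
orientation: [0.776, 0.631, 0.001, 0.0]
ft_force: [-0.3, -0.5, 0.0]
grip_width: 0.0342
finger_force: 29.9
```

Run:
```python
from look import *
s=sense();print(s['finger_force'],s['grip_width'],s['ft_force'])
im=cam('wrist');save(im,'w11.png',(220,150,430,330),3)
print(togoal([.5577,-.0253,.069]),s['tcp_pos'],s['orientation'])
inhand('spacer_a_center',.019,.006,.1766)
```

```text
29.94381207972765 0.034151501009748945 [-0.31607463 -0.46080857  0.01981135]
[-0.0023  0.0033  0.2527] [ 0.55673423 -0.02473954  0.2999521 ] [7.75569034e-01 6.31262493e-01 5.64876107e-04 1.36099559e-04]Traceback (most recent call last):
  File "<stdin>", line 5, in <module>
  File "look.py", line 32, in inhand
    out=cyl(im,label,'wrist',a[:2],r,h,z0)
  File "look.py", line 16, in cyl
    e,m,c=best
    ^^^^^
TypeError: cannot unpack non-iterable NoneType object
```

View pics/w11.png

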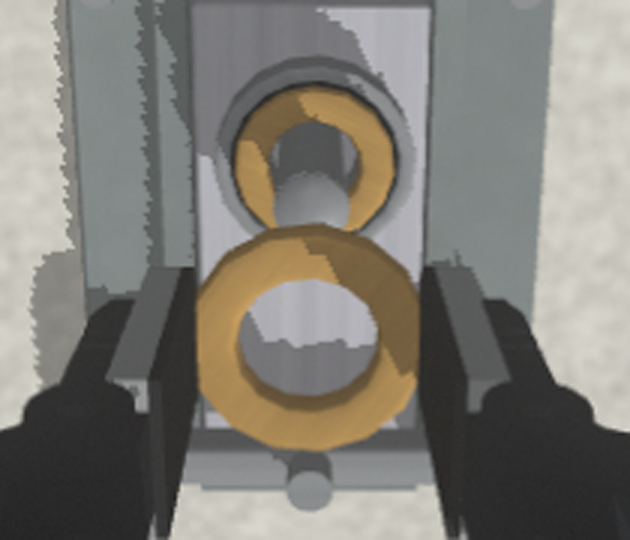

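The held ring's outline is centred near (323,262) and the shaft tip shows at (324,219). I'll compute both positions.

Run:
```python
from look import *
im=cam('wrist');s=sense();z0=s['tcp_pos'][2]-.1766
t=np.linspace(0,6.28,60)
print('tip',atz(im,(323.7,219),.074)[:2].round(4), 'ring px predicted at tcp:')
for off in (0,-.002,-.004):
    p=s['tcp_pos'][:2]+off*np.array([.204,.979])
    q=np.vstack([proj(im,np.c_[p[0]+.019*np.cos(t),p[1]+.019*np.sin(t),0*t+z]) for z in (z0,z0+.006)])
    print(off,q.min(0).round(1),q.max(0).round(1),'seen x 285.7-360, y 225-299.5')
```

```text
tip [ 0.5572 -0.025 ] ring px predicted at tcp:
0 [281.2 215.7] [364.1 295.5] seen x 285.7-360, y 225-299.5
-0.002 [281.3 219.8] [364.  299.1] seen x 285.7-360, y 225-299.5
-0.004 [281.5 223.9] [363.8 302.8] seen x 285.7-360, y 225-299.5
```

Call:
step_arm(
  motion=[
    [[-0.4,0.005,0.003,0,0],[-0.4,0.005,0.003,0.08,0],[-0.4,0.005,0.003,0.16,0],[-0.4,0.005,0.003,0.22,0],[-0.4,0.005,0.003,0.256,0],[-0.4,0.005,0.003,0.256,0],[-0.4,0.005,0.003,0.256,0]],
  ],
)

```text
time: 34.4
tcp_pos: [0.558, -0.0248, 0.2233]
orientation: [0.776, 0.631, 0.0, 0.0]
ft_force: [-0.8, -0.8, -0.6]
grip_width: 0.0342
finger_force: 29.9
```

Call:
step_arm(
  motion=[
    [[0.4,0,0,0,0],[0.4,0,0,0,0],[0.4,0,0,0,0],[0.4,0,0,-0.1,0],[0.4,0,0,-0.3,0],[0.4,0,0,-0.43,0],[0.4,0,0,-0.43,0],[0.4,0,0,-0.43,0]],
  ],
)

```text
time: 35.4
tcp_pos: [0.5573, -0.0247, 0.3511]
orientation: [0.776, 0.631, -0.0, -0.0]
ft_force: [0.2, -0.6, -0.4]
grip_width: 0.0602
finger_force: 0.0
```

Run:
```python
from look import *
im=cam('wrist');print(brass(im,.045));print(cv2.imwrite('pics/w12.png',im['image'][:,:,::-1]))
t=np.linspace(0,6.28,60)
for z in (.05,.056):
    q=proj(im,np.c_[.557+.0174*np.cos(t),-.0275+.0174*np.sin(t),0*t+z]);print(z,q.min(0).round(),q.max(0).round())
look('top',['washer_center','collar_center','clamp_hinge'])
print(togoal([.458,.149,.22]))
```

```text
[((324, 189), (45, 47), array([ 0.5577, -0.027 ]))]
True
0.05 [302. 170.] [344. 211.]
0.056 [302. 172.] [345. 213.]
washer_center [([238.0, 241.0], 0.79, [0.458, 0.157])]
collar_center [([188.0, 245.0], 0.65, [0.446, 0.287])]
clamp_hinge [([385.0, 268.0], 0.77, [0.395, -0.225])]
[ 0.4992 -0.4405 -0.0819]
```

Call:
step_arm(
  motion=[
    [[0.9,0.1,-0.1,0,0],[0.9,0.25,-0.25,0,0],[0.9,0.4,-0.38,0,0],[0.9,0.45,-0.44,0,0],[0.9,0.45,-0.44,0,0]],
  ],
)

```text
time: 36.28
tcp_pos: [0.4549, 0.1356, 0.351]
orientation: [0.775, 0.632, -0.0, -0.0]
ft_force: [-0.8, -0.8, -0.5]
grip_width: 0.081
finger_force: 0.0
```

Run:
```python
from look import *
im=look('wrist',['washer_center'])
r=cyl(im,'washer_center','wrist',(.458,.15),.027,.005);print(r,sense()['tcp_pos'])
print(togoal([*r[0],.0165]))
```

```text
washer_center [([325.0, 158.0], 0.63, [0.46, 0.151])]
(array([0.45843543, 0.14961463]), 0.947273049916153) [0.45634749 0.13381244 0.3514242 ]
[ 0.0534 -0.004   0.5997]
```

Call:
step_arm(
  motion=[
    [[0.9,0.054,0,0.1,0],[0.9,0.054,0,0.3,0],[0.9,0.054,0,0.48,0],[0.9,0.054,0,0.58,0],[0.9,0.054,0,0.6,0],[0.9,0.054,0,0.6,0],[-0.1,0.054,0,0.6,0],[-0.1,0.054,0,0.6,0]],
  ],
)

```text
time: 37.42
tcp_pos: [0.4604, 0.1503, 0.1737]
orientation: [0.776, 0.631, 0.001, 0.001]
ft_force: [-5.2, -1.9, 14.8]
grip_width: 0.0505
finger_force: 33.4
```

Call:
step_arm(
  motion=[
    [[-0.1,0,0,0,0],[-0.1,0,0,0,0],[-0.1,0,0,0,0]],
  ],
)

```text
time: 37.8
tcp_pos: [0.4593, 0.1508, 0.1757]
orientation: [0.776, 0.631, -0.001, -0.0]
ft_force: [-20.4, -1.4, 38.6]
grip_width: 0.0436
finger_force: 38.0
```

Run:
```python
from look import *
s=sense();print(s['ft_force'],s['finger_force'],s['grip_width'])
print(togoal([.5572,-.027,.16]))
inhand('washer_center',.027,.005,s['tcp_pos'][2])
```

```text
[-20.42194091  -1.42885738  38.63221702] 38.03893009579042 0.04363833318440229
[-0.5138  0.4401 -0.4648]
t 37.8 tcp [0.4593 0.1508 0.1757] ring [0.4607 0.1491] off mm [-1.3  2.  -0. ] area 0.9
```

Call:
step_arm(
  motion=[
    [[0.9,0,0,0,0],[0.9,0,0,0,0],[0.9,0,0,0,0],[0.9,0,0,-0.05,0],[0.9,0,0,-0.3,0],[0.9,0,0,-0.3,0]],
  ],
  squeeze=30,
)

```text
time: 38.65
tcp_pos: [0.4612, 0.1506, 0.2667]
orientation: [0.776, 0.631, 0.004, 0.002]
ft_force: [0.5, -0.5, 0.1]
grip_width: 0.0809
finger_force: 0.0
```

Run:
```python
from look import *
im=look('wrist',['washer_center']);s=sense();print(s['ft_force'],s['tcp_pos'],s['orientation'],s['grip_width'])
r=cyl(im,'washer_center','wrist',(.458,.15),.027,.005);print(r)
print(togoal([*r[0],.0165]))
save(im,'w13.png',(180,130,460,330),2.5)
```

```text
washer_center [([322.0, 201.0], 0.94, [0.463, 0.151])]
[ 0.01098178  0.73628293 -0.4310053 ] [0.46028849 0.15041062 0.26436053] [0.77584454 0.63091853 0.00229362 0.00134138] 0.08093918617040297
(array([0.46267072, 0.14886266]), 0.9392237754362299)
[-0.0029  0.0101  0.3032]
```

View pics/w13.png

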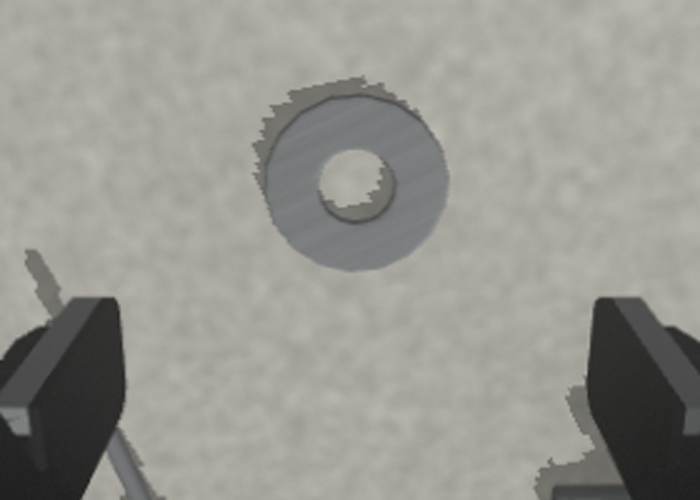

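The washer lies flat and undamaged at (322,201): the tips were too high and slid over its edge. I'll go 4 mm lower with a narrower opening and check the force before closing.

Call:
step_arm(
  motion=[
    [[0.42,-0.003,0.009,0.1,0],[0.42,-0.003,0.009,0.2,0],[0.42,-0.003,0.009,0.28,0],[0.42,-0.003,0.009,0.315,0],[0.42,-0.003,0.009,0.315,0],[0.42,-0.003,0.009,0.315,0]],
  ],
  squeeze=20,
)

```text
time: 39.55
tcp_pos: [0.4618, 0.1485, 0.1681]
orientation: [0.776, 0.631, -0.001, -0.0]
ft_force: [-7.1, -4.1, 22.3]
grip_width: 0.0608
finger_force: 11.2
```

Call:
step_arm(
  motion=[
    [[0.3,0,0,0,0],[0.25,0,0,0,0],[0.25,0,0,0,0]],
  ],
)

```text
time: 39.92
tcp_pos: [0.4631, 0.1488, 0.1696]
orientation: [0.776, 0.631, 0.001, 0.001]
ft_force: [-5.4, -3.4, 29.4]
grip_width: 0.0539
finger_force: 14.6
```

Call:
step_arm(
  motion=[
    [[0.25,0,0,-0.006,0],[0.1,0,0,-0.006,0],[0.1,0,0,-0.006,0],[0.1,0,0,-0.006,0]],
  ],
)

```text
time: 40.42
tcp_pos: [0.4624, 0.1489, 0.17]
orientation: [0.776, 0.631, 0.0, 0.0]
ft_force: [-2.7, -1.1, 18.1]
grip_width: 0.0516
finger_force: 21.4
```

Run:
```python
from look import *
s=sense();print(s['ft_force'],s['finger_force'],s['grip_width'])
inhand('washer_center',.027,.005,s['tcp_pos'][2])
```

```text
[-2.69813479 -1.06555889 18.10839117] 21.402242374438174 0.051638462894605934
t 40.425 tcp [0.4624 0.1489 0.17  ] ring [0.4613 0.1448] off mm [-4.3 -0.5 -0. ] area 0.92
```

Call:
step_arm(
  motion=[
    [[0.05,0,0,-0.005,0],[0.05,0,0,-0.02,0],[0.05,0,0,-0.05,0],[0.05,0,0,-0.15,0],[0.05,0,0,-0.3,0],[0.05,0,0,-0.44,0],[0.05,0,0,-0.44,0]],
  ],
  squeeze=25,
)

```text
time: 41.4
tcp_pos: [0.463, 0.1491, 0.3049]
orientation: [0.776, 0.631, 0.003, 0.002]
ft_force: [0.1, -0.3, -0.5]
grip_width: 0.0516
finger_force: 26.4
```

Run:
```python
from look import *
s=sense();print(s['ft_force'],s['finger_force'],s['grip_width'])
inhand('washer_center',.027,.005,.170)
im=cam('wrist')
t=np.linspace(0,6.28,60);z0=s['tcp_pos'][2]-.17;M=R.from_quat(s['orientation']).as_matrix();a=s['tcp_pos']+M[:,2]*.1675
q=np.vstack([proj(im,np.c_[a[0]+.026*np.cos(t),a[1]+.026*np.sin(t),0*t+z]) for z in (z0,z0+.005)]);print(q.min(0),q.max(0))
print([(d['bbox'],d['conf']) for d in regions_of('washer_center','wrist')],place_of('washer_center','wrist'))
# hole: bright bench region enclosed near the expected centre
c=proj(im,a)[0];print('axis px',c); save(im,'w14.png')
g=cv2.cvtColor(np.ascontiguousarray(im['image']),cv2.COLOR_RGB2GRAY); print(g[200:310:5,322], g[255,270:380:5])
print(togoal([.5572,-.027,.16]))
```

```text
[ 0.13457601 -0.26461594 -0.51169085] 26.39967542665545 0.051580903036326814
t 41.4 tcp [0.463  0.1491 0.3049] ring [0.463  0.1452] off mm [-4.2 -0.4 -0. ] area 0.92
[268.64453591 205.60694906] [389.77662337 318.48464663]
[([265.8, 212.7, 380.1, 322.6], 0.79), ([455.5, 365.3, 473.4, 395.2], 0.26)] [{'xy': [477.3, 377.4], 'conf': 0.69}, {'xy': [261.0, 324.9], 'conf': 0.45}]
axis px [329.12901994 264.19219083]
[186 185 182 106 133 132 128 131 132 131 168 180 179 182 181 180 181 182
 163 102 129 131] [132 128 127 126 130 133 131 147 183 180 178 179 179 186 137 135 134 120
  93  92  92  93]
[-0.5072  0.4354 -0.0537]
```

Call:
step_arm(
  motion=[
    [[0.05,-0.12,0.1,0,0],[0.05,-0.26,0.22,0,0],[0.05,-0.4,0.34,0,0],[0.05,-0.497,0.428,0,0],[0.05,-0.497,0.428,0,0],[0.05,-0.497,0.428,0,0],[0.05,-0.497,0.428,0,0]],
  ],
)

```text
time: 42.52
tcp_pos: [0.5563, -0.0223, 0.3001]
orientation: [0.775, 0.631, -0.0, -0.001]
ft_force: [0.0, 0.3, -1.3]
grip_width: 0.0513
finger_force: 26.4
```

Run:
```python
from look import *
s=sense();print(s['finger_force'],s['grip_width'],s['orientation'])
inhand('washer_center',.027,.005,.170)
print(togoal([.558,-.0238,.0665]))
```

```text
26.433097830740735 0.05128210065137454 [ 7.75454885e-01  6.31402384e-01 -4.84482477e-04 -7.18293321e-04]
t 42.525 tcp [ 0.5563 -0.0223  0.3001] ring [ 0.5549 -0.0262] off mm [-4.2 -0.3 -0. ] area 0.93
[-0.0039  0.0063  0.264 ]
```

Call:
step_arm(
  motion=[
    [[0.05,-0.004,0.005,0,0],[0.05,-0.004,0.005,0.08,0],[0.05,-0.004,0.005,0.16,0],[0.05,-0.004,0.005,0.22,0],[0.05,-0.004,0.005,0.262,0],[0.05,-0.004,0.005,0.262,0],[0.05,-0.004,0.005,0.262,0]],
  ],
)

```text
time: 43.5
tcp_pos: [0.5585, -0.0249, 0.223]
orientation: [0.776, 0.631, 0.0, 0.0]
ft_force: [-0.5, -0.1, -1.0]
grip_width: 0.0515
finger_force: 26.4
```

Call:
step_arm(
  motion=[
    [[0.6,0,0,0,0],[0.6,0,0,0,0],[0.6,0,0,0,0],[0.6,0,0,-0.1,0],[0.6,0,0,-0.3,0],[0.6,0,0,-0.45,0],[0.6,0,0,-0.45,0],[0.6,0,0,-0.45,0]],
  ],
)

```text
time: 44.5
tcp_pos: [0.5579, -0.0248, 0.3568]
orientation: [0.776, 0.631, -0.0, -0.0]
ft_force: [0.5, -0.3, -0.5]
grip_width: 0.0685
finger_force: 0.0
```

Run:
```python
from look import *
im=look('wrist',['washer_center','seat','clamp_hinge'])
for z in (.018,.044,.05,.06): print(z,cyl(im,'washer_center','wrist',(.557,-.0275),.027,.005,z))
save(im,'w15.png')
g=cv2.cvtColor(np.ascontiguousarray(im['image']),cv2.COLOR_RGB2GRAY);c=proj(im,[.557,-.0275,.055])[0];print(c,brass(im))
look('top',['collar_center'])
print(togoal([.453,.28,.2]))
```

```text
washer_center [([323.0, 191.0], 0.93, [0.555, -0.041]), ([136.0, 162.0], 0.63, [0.38, 0.025])]
seat [([321.0, 179.0], 0.88, [0.556, -0.026]), ([137.0, 161.0], 0.42, [0.39, 0.027])]
clamp_hinge [([375.0, 270.0], 0.83, [0.589, -0.122])]
0.018 (array([ 0.55601141, -0.03731265]), 1.1571772810388812)
0.044 (array([ 0.55734443, -0.03049863]), 0.9684725591334366)
0.05 (array([ 0.55765185, -0.02892711]), 0.9273125104474909)
0.06 (array([ 0.55816402, -0.02630882]), 0.8607016008625008)
[322.46612547 190.77909656] []
collar_center [([185.0, 243.0], 0.63, [0.451, 0.295])]
[ 0.9232 -0.5499  0.0068]
```

The washer is seated. The collar is next.

Call:
step_arm(
  motion=[
    [[0.6,0.15,-0.1,0,0],[0.6,0.3,-0.2,0,0],[0.5,0.45,-0.3,0,0],[0.5,0.6,-0.4,0,0],[0.4,0.75,-0.5,0,0],[0.4,0.88,-0.55,0,0],[0.4,0.88,-0.55,0,0],[0.4,0.88,-0.55,0,0]],
  ],
)

```text
time: 46.0
tcp_pos: [0.4505, 0.2671, 0.3572]
orientation: [0.776, 0.631, -0.0, 0.0]
ft_force: [-0.2, -0.3, 1.0]
grip_width: 0.0596
finger_force: 0.0
```

Run:
```python
from look import *
im=look('wrist',['collar_center','drops'])
for h in (.006,.024):
    r=cyl(im,'collar_center','wrist',(.453,.293),.025,h);print(r,togoal([*r[0],.028]))
s=sense();print(s['tcp_pos']); save(im,'w16.png')
g=cv2.cvtColor(np.ascontiguousarray(im['image']),cv2.COLOR_RGB2GRAY)
# neck rim / hole: darkest blob vs. bright bench through hole
for d in regions_of('collar_center','wrist')[:1]:
    m=np.array(d['mask']).astype(np.uint8);x0,y0,x1,y1=map(int,d['bbox']);sub=g[y0:y1,x0:x1];print((x0,y0,x1,y1));print(sub[::4,::4])
```

```text
collar_center [([318.0, 148.0], 0.59, [0.452, 0.294])]
drops [([389.0, 190.0], 0.58, [0.513, 0.236])]
(array([0.45181613, 0.29305048]), 0.9661524970096772) [ 0.0881 -0.0152  0.5809]
(array([0.45241597, 0.29504918]), 0.8494738825423058) [ 0.0948 -0.0145  0.581 ]
[0.45084002 0.26635308 0.35728949]
(293, 123, 344, 174)
[[121 119 123 118  98  64  61  61  74 122 180 175 180]
 [123 123 118  61  63  62  62  61  63  73  78 183 182]
 [121 118  61  62  62  60  57  59  60  74  73  74 180]
 [122  63  63  61  61  72  75  73  64  63  75  74 145]
 [114  61  62  63  75  81  97  82  74  74  62  73  74]
 [ 96  62  63  72 102 116 118 122 120  73  72  74  75]
 [ 68  63  65  78 123 121 121 118 123 107  75  74  75]
 [ 83  75  70  74 122 121 119 118 123  92  74  71  73]
 [109  74  65  75  70 122 124 126 127  57  75  74  76]
 [182  75  75  75  65  58  70  58  57  71  77  75 108]
 [176 156  76  74  74  71  60  64  73  77  72  78 177]
 [173 180 167  75  75  75  77  77  77  74  77 178 175]
 [176 178 180 173  96  75  75  74  78 115 178 175 183]]
```

Call:
step_arm(
  motion=[
    [[0.4,0.089,-0.015,0.1,0],[0.4,0.089,-0.015,0.3,0],[0.4,0.089,-0.015,0.46,0],[0.4,0.089,-0.015,0.55,0],[0.4,0.089,-0.015,0.581,0],[0.4,0.089,-0.015,0.581,0],[-0.4,0.089,-0.015,0.581,0],[-0.4,0.089,-0.015,0.581,0]],
  ],
)

```text
time: 47.3
tcp_pos: [0.4524, 0.2947, 0.1849]
orientation: [0.776, 0.631, 0.001, 0.0]
ft_force: [-1.4, -1.2, 4.1]
grip_width: 0.0321
finger_force: 24.5
```

Call:
step_arm(
  motion=[
    [[-0.5,0,0,0,0],[-0.5,0,0,0,0],[-0.5,0,0,0,0]],
  ],
  squeeze=40,
)

```text
time: 47.68
tcp_pos: [0.4524, 0.2947, 0.185]
orientation: [0.776, 0.631, 0.001, 0.0]
ft_force: [-0.5, -0.5, 6.3]
grip_width: 0.0311
finger_force: 39.0
```

Run:
```python
from look import *
s=sense();print(s['ft_force'],s['finger_force'],s['grip_width'])
im=cam('wrist');save(im,'w17.png')
g=cv2.cvtColor(np.ascontiguousarray(im['image']),cv2.COLOR_RGB2GRAY)
print([(d['bbox'],d['conf']) for d in regions_of('collar_center','wrist')])
t=np.linspace(0,6.28,60)
for n,r,z in (('flange',.025,.006),('neck',.0165,.024),('hole',.011,.024),('flangebot',.025,0)):
    q=proj(im,np.c_[s['tcp_pos'][0]+r*np.cos(t),s['tcp_pos'][1]+r*np.sin(t),0*t+z]);print(n,q.min(0).round(1),q.max(0).round(1))
print(g[180:330:3,322])
```

```text
[-0.5214678  -0.48403473  6.32672271] 39.01892725378275 0.031073540206762028
[([275.5, 202.8, 368.2, 302.4], 0.92)]
flange [269.9 201.9] [373.7 296.9]
neck [283.6 233.9] [360.2 302.8]
hole [296.4 246.1] [347.4 292. ]
flangebot [271.7 198.3] [371.9 290.5]
[138 139 139 137 136 135 135 136  74  62  63  62  61  61  62  55  54  54
  54  55  60  71  80 103 133 130 133 138 138 139 128  53  55  53  54  55
  54  54  57  76  79  82 203 206 203 201 200 202 201 199]
```

Call:
step_arm(
  motion=[
    [[-0.5,0,0,-0.1,0],[-0.5,0,0,-0.28,0],[-0.5,-0.05,0.03,-0.42,0],[-0.5,-0.2,0.11,-0.42,0],[-0.5,-0.36,0.2,-0.42,0],[-0.5,-0.52,0.3,-0.42,0],[-0.5,-0.68,0.4,-0.42,0],[-0.5,-0.8,0.47,-0.42,0]],
  ],
)

```text
time: 48.78
tcp_pos: [0.5412, 0.0284, 0.3099]
orientation: [0.776, 0.63, 0.001, 0.001]
ft_force: [0.3, -0.6, -1.2]
grip_width: 0.031
finger_force: 40.1
```

Call:
step_arm(
  motion=[
    [[-0.5,-0.12,0.07,0,0],[-0.5,-0.173,0.09,0,0],[-0.5,-0.173,0.09,0,0],[-0.5,-0.173,0.09,0,0],[-0.5,-0.173,0.09,0,0]],
  ],
)

```text
time: 49.4
tcp_pos: [0.5562, -0.0244, 0.309]
orientation: [0.775, 0.632, 0.0, -0.0]
ft_force: [-0.2, 0.5, -1.6]
grip_width: 0.0313
finger_force: 40.1
```

Run:
```python
from look import *
s=sense();print(s['finger_force'],s['grip_width'],s['orientation'])
print(togoal([.5575,-.0262,.0865]))
im=cam('wrist');save(im,'w18.png');print([(d['bbox'],d['conf']) for d in regions_of('collar_center','wrist')])
for n in ('washer_center',): print([(d['xy'],d['conf']) for d in place_of(n,'wrist')])
```

```text
40.105681121349335 0.031301792145425514 [ 7.75318179e-01  6.31570805e-01  1.39921693e-05 -1.97893962e-04]
[-0.0052  0.0058  0.2249]
[([275.1, 204.5, 370.7, 301.1], 0.92)]
[([323.7, 209.2], 0.56)]
```

Lower in two stages, checking the force.

Call:
step_arm(
  motion=[
    [[-0.5,-0.005,0.005,0,0],[-0.5,-0.005,0.005,0.06,0],[-0.5,-0.005,0.005,0.12,0],[-0.5,-0.005,0.005,0.17,0],[-0.5,-0.005,0.005,0.2,0],[-0.5,-0.005,0.005,0.2,0]],
  ],
)

```text
time: 50.3
tcp_pos: [0.5572, -0.0274, 0.2478]
orientation: [0.776, 0.631, -0.001, -0.001]
ft_force: [-0.4, 0.7, -2.4]
grip_width: 0.0308
finger_force: 40.1
```

Call:
step_arm(
  motion=[
    [[-0.5,0,0,0.015,0],[-0.5,0,0,0.025,0],[-0.5,0,0,0.025,0]],
  ],
)

```text
time: 50.68
tcp_pos: [0.5576, -0.0274, 0.2415]
orientation: [0.776, 0.631, 0.0, 0.0]
ft_force: [0.6, 0.7, -2.7]
grip_width: 0.0313
finger_force: 40.1
```

Call:
step_arm(
  motion=[
    [[0.3,0,0,0,0],[0.3,0,0,0,0],[0.3,0,0,0,0],[0.3,0,0,-0.1,0],[0.3,0,0,-0.25,0],[0.3,0,0,-0.4,0],[0.3,0,0,-0.4,0],[0.3,0,0,-0.4,0]],
  ],
)

```text
time: 51.68
tcp_pos: [0.5574, -0.0274, 0.3611]
orientation: [0.776, 0.631, -0.0, -0.0]
ft_force: [-0.4, -0.4, -1.3]
grip_width: 0.0558
finger_force: 0.0
```

Run:
```python
from look import *
im=look('wrist',['collar_center','seat','clamp_grip','clamp_hinge']);s=sense();save(im,'w19.png')
t=np.linspace(0,6.28,60)
for n,r,z in (('flangebot',.025,.055),('flange',.025,.061),('neck',.0165,.079)):
    q=proj(im,np.c_[.557+r*np.cos(t),-.0275+r*np.sin(t),0*t+z]);print(n,q.min(0).round(1),q.max(0).round(1))
print([(d['bbox'],d['conf']) for d in regions_of('collar_center','wrist')])
print([(d['bbox'],d['conf']) for d in regions_of('clamp_grip','wrist')])
for q in (0,): print('bar px',proj(im,[[.4837,-.1372,.032],[.480,-.155,.032]]))
for c in ('top','side'):
    it=cam(c); print(c,[(d['bbox'],round(d['conf'],2)) for d in regions_of('collar_center',c)],[(d['bbox'],round(d['conf'],2)) for d in regions_of('washer_center',c)], proj(it,[.557,-.0275,.067]).round())
print(togoal([.484,-.138,.034]))
```

```text
collar_center [([326.0, 191.0], 0.66, [0.557, -0.043]), ([374.0, 262.0], 0.63, [0.591, -0.13])]
seat []
clamp_grip [([270.0, 297.0], 0.72, [0.509, -0.081]), ([173.0, 394.0], 0.56, [0.41, -0.151])]
clamp_hinge [([376.0, 265.0], 0.61, [0.591, -0.122])]
flangebot [292.7 156.9] [351.9 214.4]
flange [292.1 158.1] [352.5 216.7]
neck [301.  173.1] [343.6 214.1]
[([294.4, 158.1, 353.6, 217.7], 0.6)]
[([269.7, 252.7, 381.9, 316.2], 0.68), ([167.1, 365.4, 196.0, 399.9], 0.68)]
bar px [[273.72836227 297.67067854]
 [274.52376368 312.98106441]]
top [] [] [[309. 203.]]
side [([302.6, 200.1, 320.6, 214.5], 0.44)] [] [[311. 205.]]
[-0.4107 -0.1653  0.575 ]
```

The collar is seated: its outline (294–354, 158–218) matches the prediction. The clamp bar is still shut at (270,297), so I'll go to the handle.

Call:
step_arm(
  motion=[
    [[0,-0.2,-0.08,0,0],[0,-0.35,-0.14,0,0],[0,-0.411,-0.165,0,0],[0,-0.411,-0.165,0.1,0],[0,-0.411,-0.165,0.28,0],[0,-0.411,-0.165,0.46,0],[0,-0.411,-0.165,0.57,0],[0,-0.411,-0.165,0.578,0]],
  ],
)

```text
time: 53.32
tcp_pos: [0.4826, -0.1374, 0.1856]
orientation: [0.776, 0.631, -0.001, -0.003]
ft_force: [-0.4, -0.4, -0.1]
grip_width: 0.0425
finger_force: 0.0
```

Call:
step_arm(
  motion=[
    [[0,0,0,0,0],[-0.9,0,0,0,0],[-0.9,0,0,0,0],[-0.9,0,0,0,0],[-0.9,0,0,0,0]],
  ],
  squeeze=25,
)

```text
time: 53.95
tcp_pos: [0.4834, -0.1381, 0.1896]
orientation: [0.776, 0.631, -0.001, -0.001]
ft_force: [-8.7, 1.4, 12.1]
grip_width: 0.0108
finger_force: 24.5
```

Run:
```python
from look import *
s=sense();print(s['tcp_pos'],s['ft_force'],s['grip_width'],s['finger_force'],togoal([.484,-.138,.032]))
```

```text
[ 0.48337035 -0.13811882  0.1895692 ] [-8.7204345   1.38527848 12.08497044] 0.010833552386817017 24.47535216808319 [0.0011 0.0034 0.0086]
```

Call:
step_arm(
  motion=[
    [[-0.9,0,0.0024,-0.04,0],[-0.9,0,0.0104,-0.0825,0],[-0.9,0,0.026,-0.13,0],[-0.9,0,0.049,-0.174,0],[-0.9,0,0.078,-0.215,0],[-0.9,0,0.113,-0.25,0],[-0.9,0,0.153,-0.28,0],[-0.9,0,0.182,-0.297,0]],
  ],
)

```text
time: 54.95
tcp_pos: [0.5373, -0.1494, 0.2817]
orientation: [0.776, 0.631, -0.001, -0.0]
ft_force: [-10.2, 2.3, 17.9]
grip_width: 0.0108
finger_force: 26.1
```

Call:
step_arm(
  motion=[
    [[-0.9,0,0.046,-0.019,0],[-0.9,0,0.095,-0.0315,0],[-0.9,0,0.144,-0.036,0],[-0.9,0,0.194,-0.0335,0],[-0.9,0,0.243,-0.0235,0],[-0.9,0,0.256,-0.02,0],[-0.9,0,0.256,-0.02,0],[-0.9,0,0.256,-0.02,0]],
  ],
)

```text
time: 55.95
tcp_pos: [0.6133, -0.1651, 0.2853]
orientation: [0.776, 0.631, 0.001, 0.002]
ft_force: [0.2, -1.1, 5.6]
grip_width: 0.0109
finger_force: 25.7
```

Run:
```python
from look import *
s=sense();print(s['tcp_pos'],s['ft_force'],s['grip_width'],s['finger_force'],togoal([.618,-.165,.125]))
im=look('wrist',['clamp_grip','clamp_hinge']); print([(d['bbox'],round(d['conf'],2)) for d in regions_of('clamp_grip','wrist')])
```

```text
[ 0.61330778 -0.16513919  0.28530559] [ 0.15270849 -1.06501851  5.56916558] 0.010937411875408965 25.68395644426346 [0.004  0.0129 0.0177]
clamp_grip [([325.0, 265.0], 0.85, [0.615, -0.163]), ([28.0, 354.0], 0.67, [0.462, -0.182])]
clamp_hinge [([271.0, 148.0], 0.7, [0.589, -0.12]), ([81.0, 318.0], 0.62, [0.406, -0.219])]
[([263.6, 140.2, 338.4, 309.1], 0.83), ([9.3, 313.4, 83.4, 365.0], 0.63), ([147.3, 0.0, 222.0, 57.1], 0.57)]
```

Call:
step_arm(
  motion=[
    [[0,0,0,0,0],[0,0,0,0,0],[0.3,0,0,0,0],[0.3,0,0,-0.1,0],[0.3,0,0,-0.25,0],[0.3,0,0,-0.4,0],[0.3,0.1,0,-0.45,0],[0.3,0.1,0,-0.45,0]],
  ],
)

```text
time: 57.15
tcp_pos: [0.6193, -0.1341, 0.4203]
orientation: [0.775, 0.632, 0.001, 0.001]
ft_force: [-0.1, -0.9, 0.4]
grip_width: 0.0553
finger_force: 0.0
```

Call:
step_arm(
  motion=[
    [[0.3,0.15,-0.1,0,0],[0.3,0.3,-0.2,0,0],[0.3,0.3,-0.2,0,0],[0.3,0.3,-0.2,0,0]],
  ],
)

```text
time: 57.65
tcp_pos: [0.5783, -0.0356, 0.4174]
orientation: [0.776, 0.631, -0.001, -0.0]
ft_force: [0.3, -0.7, 0.2]
grip_width: 0.0557
finger_force: 0.0
```

Run:
```python
from look import *
s=sense();im=look('wrist',['collar_center','clamp_grip','clamp_hinge','seat']);print(s['tcp_pos'],s['ft_force'],s['finger_force']);save(im,'w20.png')
print([(d['bbox'],round(d['conf'],2)) for d in regions_of('collar_center','wrist')])
print([(d['bbox'],round(d['conf'],2)) for d in regions_of('clamp_grip','wrist')])
t=np.linspace(0,6.28,60)
q=np.vstack([proj(im,np.c_[.557+r*np.cos(t),-.0275+r*np.sin(t),0*t+z]) for r,z in ((.025,.055),(.025,.061),(.0165,.079))]);print(q.min(0),q.max(0))
print('bar',proj(im,[[.618,-.165,.125],[.615,-.182,.125]]), 'corners',proj(im,[[.5054,.0329,.008],[.6286,.0059,.008]]))
```

```text
collar_center [([303.0, 172.0], 0.78, [0.555, -0.04])]
clamp_grip [([393.0, 315.0], 0.93, [0.617, -0.163]), ([144.0, 145.0], 0.38, [0.448, 0.029])]
clamp_hinge [([349.0, 236.0], 0.73, [0.591, -0.119])]
seat [([301.0, 161.0], 0.79, [0.556, -0.026])]
[ 0.57834079 -0.03556161  0.41743662] [ 0.26797865 -0.66255776  0.20731859] 0.0
[([277.3, 146.5, 327.8, 195.1], 0.58)]
[([342.1, 233.1, 398.2, 336.3], 0.88)]
[274.59459772 143.71444367] [325.31975871 194.33630103]
bar [[394.48943592 316.19523064]
 [393.80909634 332.03157865]] corners [[245.38012699 117.11217555]
 [359.81499735 118.15022363]]
```

```bash
python3 -c "
from h import *
print(sign_off())"
```

```text
the job is handed in; nothing more can be done
None
```

I handed the job in at about 58 s of robot time. The bearing, three spacers, washer and collar are stacked on the shaft in that order, and the clamp is swung back open. My last camera check showed the collar and clamp bar where they should be, but the hand-in returned no verdict.

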